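Put the template boards away in the slotted box

TASK

Lift the loose cover off the slotted box and lay it flat on the bare bench, clear of the box, grip bar up. Then take the three template boards from their easels and stand each upright, tab up, fully down in its own slot in order of height: the tallest next to the box's high end board, the middle one in the middle, the shortest at the low end. Set things down without dropping them and leave everything else on the bench where it is.

Things in the scene. Friction and masses are not known exactly. Their poses are not given: they have to be found in the camera images.
- rack: Fixed wooden slotted box 158 (x) x 130 (y) mm, walls 10 mm thick, 60 high; the end wall at x = -69 to -79 mm is a higher end board, 95 mm. Origin: centre of its underside. Three slots run along y, at x = -46, 0, +46 mm, each 17 mm wide, 110 mm long, floor at z = 8 mm, solid ribs between up to z = 48 mm. Hidden under the cover at first.
- cover: Loose plywood cover lying on the box's walls beside the high end board, turned as the box: slab 144 (x) x 130 (y) x 8 mm; on its centre a dark wooden grip bar 20 mm wide (x), 90 long (y), 28 high (z = 8 to 36 mm). Origin: centre of the slab's underside, 60 mm above the bench at first. 0.2 kg.
- board_tall: The tallest of three white-faced template boards: 150 mm high (z), 100 wide (y), 12 thick (x = face normal); top 30 mm a centred tab 60 mm wide with a dark dot. Origin: centre of the bottom edge, z up the board. At first it leans 40 degrees from vertical, its -x face on an easel's rails, bottom edge 28 mm above the bench. About 105 g.
- board_middle: The middle of three white-faced template boards: 125 mm high (z), 100 wide (y), 12 thick (x = face normal); top 30 mm a centred tab 60 mm wide with a dark dot. Origin: centre of the bottom edge, z up the board. At first it leans 40 degrees from vertical, its -x face on an easel's rails, bottom edge 28 mm above the bench. About 88 g.
- board_short: The shortest of three white-faced template boards: 100 mm high (z), 100 wide (y), 12 thick (x = face normal); top 30 mm a centred tab 60 mm wide with a dark dot. Origin: centre of the bottom edge, z up the board. At first it leans 40 degrees from vertical, its -x face on an easel's rails, bottom edge 28 mm above the bench. About 70 g.
- easel_tall: Fixed wooden easel that holds the tall board at first; base 130 (x) x 110 (y) mm, 90 mm high. Origin: centre of its underside. The board's foot is on a ledge at x = +35, z = 28 mm; it leans towards the easel's -x. Two rails behind it reach 85 mm up the slope from its foot; the gap between them (y = -31 to +31 mm) is free for a finger.
- easel_middle: Fixed wooden easel that holds the middle board at first; base 130 (x) x 110 (y) mm, 90 mm high. Origin: centre of its underside. The board's foot is on a ledge at x = +35, z = 28 mm; it leans towards the easel's -x. Two rails behind it reach 85 mm up the slope from its foot; the gap between them (y = -31 to +31 mm) is free for a finger.
- easel_short: Fixed wooden easel that holds the short board at first; base 130 (x) x 110 (y) mm, 90 mm high. Origin: centre of its underside. The board's foot is on a ledge at x = +35, z = 28 mm; it leans towards the easel's -x. Two rails behind it reach 85 mm up the slope from its foot; the gap between them (y = -31 to +31 mm) is free for a finger.
- sanding_block: Bystander, loose: cork and wood sanding block 110 x 62 x 42 mm. Origin: centre of its underside.
- tape: Bystander, loose: yellow roll of tape lying flat, 84 mm across, 25 mm high. Origin: centre of its underside.
- glue: Bystander, loose: white glue bottle, 64 mm across, 170 mm high. Origin: centre of its underside.
- tin: Bystander, loose: steel tin, 90 mm across, 110 mm high. Origin: centre of its underside.
- jar: Bystander, loose: amber glass jar, 72 mm across, 90 mm high. Origin: centre of its underside.
- hammer: Bystander, loose: hammer lying flat, 260 mm long (own x), head 90 mm across at the +x end. Origin: on its underside, mid-length.
- offcut: Bystander, loose: wood offcut 150 x 70 x 45 mm. Origin: centre of its underside.
Mind the look-alikes: they are no part of the job. What is shaped like the rack but pink is not meant.

How it is judged:
On the way:
1. the cover lies flat on the bench, clear of the box (height (world z) of cover below 0.006 m and angle between cover's own z axis and vertical below 0.06 rad and horizontal distance between cover and rack above 0.12 m), for 0.2 s.
At the end, for the whole second after the job is handed in: Cover flat on the bench, bar up (within 6 mm and 0.06 rad; centre over 120 mm from the box's). Tall, middle, short board tab up in the slots at box x = -46, 0, +46 mm: bottom edge within 7 mm in x, 12 mm in y, 4 mm of the slot floor; lean under 0.2, face within 0.22 rad of box x. All at rest (all of step 1 and linear speed of each of cover, board_tall, board_middle, board_short below 0.02 m/s and x of board_tall in the frame of rack between -0.053 and -0.039 m and y of board_tall in the frame of rack between -0.012 and 0.012 m and z of each of board_tall, board_middle, board_short in the frame of rack below 0.012 m and angle between each of board_tall, board_middle, board_short's own z axis and vertical below 0.2 rad and angle between the x axis of each of board_tall, board_middle, board_short and the x axis of rack, either way round below 0.22 rad and x of board_middle in the frame of rack between -0.007 and 0.007 m and y of board_middle in the frame of rack between -0.012 and 0.012 m and x of board_short in the frame of rack between 0.039 and 0.053 m and y of board_short in the frame of rack between -0.012 and 0.012 m); the robot touches nothing.
It fails at once if a bystander moved more than 25 mm (distance of any of sanding_block, tape, glue, tin, jar, hammer, offcut from where it was at the start of the episode above 0.025 m).
It fails at once if a board or the cover dropped or toppled (out of the fingers and moving faster than 0.5 m/s) ((contact force between the fingers and board_tall below 0.05 N and linear speed of board_tall above 0.5 m/s) or (contact force between the fingers and board_middle below 0.05 N and linear speed of board_middle above 0.5 m/s) or (contact force between the fingers and board_short below 0.05 N and linear speed of board_short above 0.5 m/s) or (contact force between the fingers and cover below 0.05 N and linear speed of cover above 0.5 m/s)).
It also fails if it takes over 72 s, if anything falls off the work surface, if the arm or the gripper's body presses on something with over 40 N, if the wrist force passes 120 N, or if a joint passes its speed limit or range.

ROBOT

A 6-joint arm with a two-finger parallel gripper is mounted at the origin on the work surface. World frame = base frame: x ahead of the robot, y to its left, z up, the work surface at z = 0. Lengths are in m, angles in rad, forces in N, time in s.
With the tool pointing down it reaches from about 0.375 to 0.975 m from the base axis. Payload 3.8 kg.
Tool frame: the origin (TCP) lies at the very end of the fingers, on their centre line; the grasp point (between the pads) lies 19 mm behind it; z points along the fingers, y is the line along which they close (so a half turn about z gives the same grasp; the last joint's range is limited). The gripper opens to 85 mm and grips with 20 to 120 N. Pads are 22 mm wide; open, the fingers measure 114 mm over their backs; the gripper's body (76 mm by 85 mm) begins 54 mm behind the grasp point. The pads swing forward as they close: fully open they stand 13 mm farther back than shut.
Start: joints at [1.141, 0.264, 1.604, -0, 1.274, -0.037], TCP at [0.258, 0.624, 0.231] pointing down, gripper open.
Joint ranges: [-2.63, 2.63], [-0.94, 2.18], [0.31, 2.57], [-1.31, 4.45], [0, 2.66], [-2.55, 2.55]. Speed limits (rad/s): [2.57, 2.57, 3.14, 3.14, 3.14, 3.14].

INTERFACE

Orientations are given as a rotation vector (axis times angle).
In Python, from workcell import bot, vision gives the robot as it stands. The module is installed in compiled form; this text tells all that it offers.
- The arm moves only by the tool play_rows, never from a script. Its argument "moves" is a list that holds one entry, the list of rows, each a list of 7 numbers: the turn, a rotation vector about the tool's x, y, z as a fraction of full scale, then the shift along the tool's x, y, z as a fraction of full scale, then the finger opening in mm, from 0 to 85.4. In form: [[[ax, ay, az, x, y, z, jaw], ...]]. A call has 1 to 5 rows; each row shifts and turns the commanded pose from where the row before left it, along the tool's axes as they then stand; what a row does not reach is not made up. Full scale, the value 1, is 0.1 m for a shift and 0.5 rad for a turn. A row lasts 1/12 s, in which the tool goes at most 41.7 mm and 7.16 degrees, less where a joint would pass 70% of its speed; a pose out of reach is approached as far as the arm can. A call with a number of a shift or a turn outside -1 to 1 is refused whole. A call with a gripper value outside its range is refused whole. The fingers move at their own pace and stop on an object; "newtons" is the grip in N (left out, the last holds). Time passes only in rows, so rows that do not move let the fingers close. It gives the time, the measured TCP pose, the force, the opening and the grip force at its end, in the units of the state.
- bot.read_state(): the state, without advancing time (a new reading comes with each control period).
- vision.read_camera(name): name is "scene" or "top" or "wrist"; returns a dict with "image" (400x640x3 uint8, red, green, blue), "depth" (400x640 float32, m along the optical axis (not along the pixel's ray), 0 where there is no reading), "K" (3x3 intrinsics, pixels), "dist" ([k1, k2, p1, p2, k3] as OpenCV has them; the pictures are not rectified), "R" (3x3) and "t" (3): a world point X has camera coordinates R X + t. Camera axes: x right, y down, z forward; pixel columns grow to the right and rows downward; lengths in m; the calibration is good to about 2 mm. A picture is of the moment at which its call begins.
- bot.finish_job(): hands the job in; it is judged then, once.
The state is a dict: "time": time; "q": joint angles; "joint_vel": joint speeds; "joint_torque": joint torques, N m; "tool_pos": TCP position; "tcp_rot": TCP orientation; "wrist_force": force on the tool from outside, world axes, zero at the start; "torque": the same for the moment, N m; "width": opening from 0.0 (shut) to 1.0 (fully open); "grip_force": force on a finger pad.
Only numpy, scipy, OpenCV 4.12 (cv2) and the standard library are available. Lean on these libraries where they do the work, as an engineer would, in place of code of your own. Each camera call takes 0.05 s, during which the arm holds its last target. There are 200 camera calls.

## Working session

There is one attempt and no reset: what is moved stays moved. The work goes in short steps, Python scripts to look and compute and a tool call to move; the robot and the scene stay as the last step left them, time stands still between calls to the robot, and variables do not carry over. Pictures are saved under pics/ and viewed, at most 10 in all, crops included, and the job is handed in when it is done.

Besides the shell and the picture viewer there is one more tool, called after "Call:" by a JSON object that holds its "op" and its "data", one argument or row to a line. play_rows: Moves the arm, as the interface text tells. Its arguments: {"type":"object","properties":{"moves":{"type":"array","items":{"type":"array","items":{"type":"array","items":{"type":"number"}}}},"newtons":{"type":"number"}},"required":["moves"]}

```bash
mkdir -p pics; cat > h.py <<'E'
import numpy as np, cv2
from scipy.spatial.transform import Rotation as Ro
from workcell import bot, vision
def cam(n):
    c=vision.read_camera(n); np.savez(f'{n}.npz',**c); return c
def pts(c):
    # world xyz for each pixel via depth
    h,w=c['depth'].shape
    u,v=np.meshgrid(np.arange(w),np.arange(h))
    n=cv2.undistortPoints(np.stack([u,v],-1).reshape(-1,1,2).astype(float),np.array(c['K']),np.array(c['dist'])).reshape(h,w,2)
    d=c['depth'][...,None]
    X=np.concatenate([n*d,d],-1)
    return (X-np.array(c['t']))@np.array(c['R'])
E
python3 - <<'E'
from h import *
for n in ['scene','top']:
    c=cam(n); cv2.imwrite(f'pics/{n}0.png',c['image'][...,::-1])
    print(n,c['K'],c['R'],c['t'],c['dist'])
print(bot.read_state())
E
```

```text
scene [[403.03504299   0.         321.44018202]
 [  0.         403.03504299 203.671689  ]
 [  0.           0.           1.        ]] [[ 0.69428713  0.71969214  0.00293337]
 [ 0.48112627 -0.46110367 -0.74558764]
 [-0.53524097  0.51906322 -0.66640114]] [-0.36973263 -0.19687286  1.60583476] [-0.00786131  0.          0.          0.          0.        ]
top [[422.99628412   0.         323.98806964]
 [  0.         422.99628412 195.72163695]
 [  0.           0.           1.        ]] [[-0.00311574 -0.99975258 -0.02202452]
 [-0.99499727  0.00529866 -0.0997615 ]
 [ 0.09985351  0.0216035  -0.99476759]] [0.02223392 0.5573481  1.5158437 ] [-0.04096465  0.          0.          0.          0.        ]
{'time': 0.1, 'q': array([ 1.14107750e+00,  2.64703797e-01,  1.60525303e+00,  1.89604226e-05,
        1.27371132e+00, -3.68647167e-02]), 'joint_vel': array([-0.00029335, -0.00039009, -0.00325185, -0.00017544, -0.00021089,
       -0.00019506]), 'joint_torque': array([-3.80089241e-04, -5.16705143e+01, -3.68590307e+01, -5.84842928e-05,
        6.22766238e-03,  1.29171698e-05]), 'tool_pos': array([0.25810206, 0.62297889, 0.2300606 ]), 'tcp_rot': array([-0.61304435, -3.08068916,  0.00316479]), 'wrist_force': array([0.00900444, 0.03420769, 0.45952178]), 'torque': array([-0.01485227,  0.0091137 ,  0.02043551]), 'grip_force': 0.0, 'width': 1.0065537004547942}
```

View pics/top0.png

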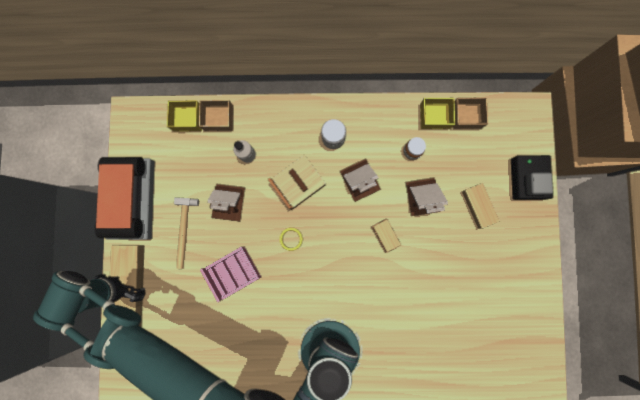

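View pics/scene0.png

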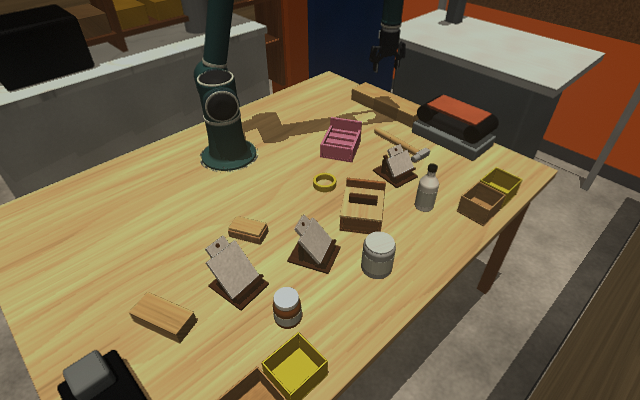

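Top view: the wooden covered box with its dark bar is at (298,183). The pink box at (231,273) is the look-alike. Easels are at (227,202), (360,180) and (427,196), and the two are only told apart by board height. Candidates for the "rack": wooden (298,183) or pink (231,273), so I choose the wooden one. Candidates for the cover: the same spot only, since the offcut (482,205) and sanding block (386,235) have no bar.

```bash
cat > m1.py <<'E'
from h import *
P={};C={}
for n in ['scene','top']:
    C[n]=dict(np.load(n+'.npz')); P[n]=pts(C[n])
t=P['top']
print('bench z', [np.round(t[v,u],3) for u,v in [(330,270),(150,180),(450,260),(330,120)]])
S=P['scene']; print('scene bench',[np.round(S[v,u],3) for u,v in [(120,250),(300,200),(420,290)]])
for nm,(u,v) in dict(cov=(298,183),L=(227,202),M=(360,180),R=(427,196),glue=(243,150),tin=(334,132),jar=(416,147),off=(482,205),sand=(386,235),tape=(291,238),ham=(183,230)).items():
    c=t[v,u]
    out=[]
    for n in P:
        X=P[n].reshape(-1,3); m=(np.linalg.norm(X[:,:2]-c[:2],axis=1)<0.13)&(X[:,2]>0.012)
        r=cv2.minAreaRect((X[m][:,:2]*1000).astype(np.float32)); out.append((n,m.sum(),np.round(X[m][:,2].max(),3),np.round(np.median(X[m],0),3)))
    print(nm,np.round(c,3),out)
# boards: scene points bright gray above 0.03
for nm,(u,v) in dict(L=(227,202),M=(360,180),R=(427,196)).items():
    for n in P:
        X=P[n]; c=t[v,u]; im=C[n]['image'].astype(int)
        sat=im.max(-1)-im.min(-1)
        m=(np.linalg.norm(X[...,:2]-c[:2],axis=-1)<0.09)&(X[...,2]>0.03)&(sat<45)&(im.max(-1)>80)
        Q=X[m]; q=Q
        for _ in range(4):
            o=q.mean(0); N=np.linalg.svd(q-o,full_matrices=False)[2][2]; N*=np.sign(N[2]); q=Q[abs((Q-o)@N)<0.004]
        yaw=np.arctan2(N[1],N[0]); lean=np.arccos(N[2])
        ex=np.array([np.cos(yaw),np.sin(yaw),0]); ey=np.cross([0,0,1],ex); ez=np.cross(N,ey)
        a=(q-o)@ey; b=(q-o)@ez
        print(nm,n,len(q),'N',N.round(3),'yaw',np.degrees(yaw).round(1),'tilt',np.degrees(lean).round(1),'w',np.percentile(a,[0,1,99,100]).round(3),'h',np.percentile(b,[0,1,99,100]).round(3),'o',o.round(3),'zmax',q[:,2].max().round(3))
E
python3 m1.py
python3 - <<'E'
from h import *
c=np.load('top.npz')['image'][120:310,160:480,::-1]
cv2.imwrite('pics/crop1.png',cv2.resize(c,None,fx=2.5,fy=2.5,interpolation=cv2.INTER_CUBIC))
E
```

```text
bench z [array([ 0.287, -0.001,  0.003]), array([0.618, 0.661, 0.044]), array([ 0.322, -0.437,  0.008]), array([ 0.816, -0.004,  0.113])]
scene bench [array([ 0.196, -0.529, -0.   ]), array([ 0.402,  0.022, -0.001]), array([0.918, 0.009, 0.001])]
cov [0.596 0.109 0.097] [('scene', np.int64(2076), np.float64(0.099), array([0.615, 0.094, 0.068])), ('top', np.int64(1615), np.float64(0.106), array([0.603, 0.115, 0.07 ]))]
L [0.531 0.361 0.087] [('scene', np.int64(773), np.float64(0.112), array([0.545, 0.369, 0.058])), ('top', np.int64(767), np.float64(0.114), array([0.543, 0.376, 0.057]))]
M [ 0.605 -0.108  0.098] [('scene', np.int64(1342), np.float64(0.129), array([ 0.621, -0.121,  0.066])), ('top', np.int64(792), np.float64(0.133), array([ 0.618, -0.109,  0.068]))]
R [ 0.549 -0.342  0.088] [('scene', np.int64(2092), np.float64(0.149), array([ 0.552, -0.354,  0.081])), ('top', np.int64(970), np.float64(0.154), array([ 0.549, -0.342,  0.08 ]))]
glue [0.707 0.297 0.137] [('scene', np.int64(782), np.float64(0.172), array([0.728, 0.289, 0.087])), ('top', np.int64(418), np.float64(0.178), ar
[... 1317 characters left out ...]
-0.05  -0.049  0.049  0.051] h [-0.051 -0.05   0.053  0.055] o [0.547 0.38  0.071] zmax 0.114
M scene 935 N [0.694 0.324 0.643] yaw 25.0 tilt 50.0 w [-0.049 -0.047  0.051  0.053] h [-0.059 -0.058  0.066  0.067] o [ 0.62  -0.116  0.077] zmax 0.129
M top 526 N [0.687 0.328 0.649] yaw 25.5 tilt 49.6 w [-0.051 -0.049  0.048  0.05 ] h [-0.065 -0.062  0.065  0.066] o [ 0.619 -0.11   0.08 ] zmax 0.133
R scene 1756 N [0.757 0.112 0.644] yaw 8.4 tilt 49.9 w [-0.049 -0.047  0.05   0.054] h [-0.071 -0.069  0.078  0.08 ] o [ 0.549 -0.352  0.085] zmax 0.147
R top 686 N [0.757 0.112 0.644] yaw 8.4 tilt 49.9 w [-0.052 -0.049  0.049  0.05 ] h [-0.075 -0.074  0.078  0.082] o [ 0.549 -0.347  0.089] zmax 0.154
```

View pics/crop1.png

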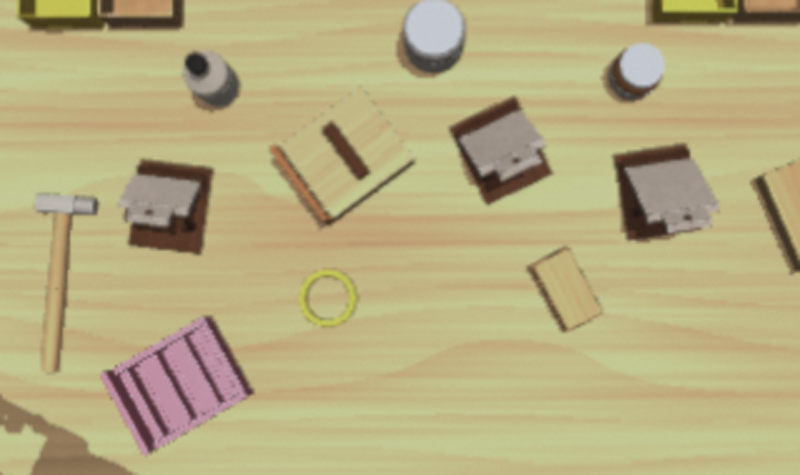

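Crop: the covered wooden box is at (340,160), with its end board at lower left from (273,150) to (325,225) and the bar from (328,130) to (362,175). The board heights from the cloud identify the easels: L is short, M is middle and R is tall. Next I measure the cover and box pose.

```bash
cat >> h.py <<'E'
def rot(yaw,tilt=0.):
    # tool frame: y az=yaw; tilt=lean from vertical (tool z outward along yaw)
    ex=np.array([np.cos(yaw),np.sin(yaw),0]); up=np.array([0,0,1.])
    y=np.cos(tilt)*ex+np.sin(tilt)*up; z=np.sin(tilt)*ex-np.cos(tilt)*up
    return Ro.from_matrix(np.stack([np.cross(y,z),y,z],1))
def go(p,R,s=None):
    s=s or bot.read_state(); R0=Ro.from_rotvec(s['tcp_rot'])
    rv=(R0.inv()*R).as_rotvec()/0.5; d=np.array(p)-s['tool_pos']
    print('t',round(s['time'],2),'pos',s['tool_pos'].round(4),'turn(units)',rv.round(3),'shift before turn',(R0.inv().apply(d)/.1).round(3),'after turn',(R.inv().apply(d)/.1).round(3))
def rack(n,im=None,c=None):
    X=pts(c) if c is not None else pts(dict(np.load(n+'.npz')))
    im=(c or np.load(n+'.npz'))['image'].astype(int)
    return X,im
E
python3 - <<'E'
from h import *
for n in ['scene','top']:
    X,im=rack(n); b=0.0 if n=='scene' else .004
    near=np.linalg.norm(X[...,:2]-[.605,.105],axis=-1)<.13
    r,g,bl=im[...,0],im[...,1],im[...,2]
    for nm,m in dict(slab=near&(abs(X[...,2]-.068-b)<.006),top=near&(X[...,2]>.086+b),bar=near&(X[...,2]>.084+b)&(np.linalg.norm(X[...,:2]-[.605,.10],axis=-1)<.055)).items():
        Q=X[m]; print(n,nm,m.sum(),cv2.minAreaRect((Q[:,:2]*1000).astype(np.float32)),Q.mean(0).round(4))
go([.605,.1,.27],rot(np.radians(-53)))
E
```

```text
scene slab 1083 ((606.131591796875, 112.17453002929688), (129.50059509277344, 160.15354919433594), 36.35361099243164) [0.6111 0.1061 0.0677]
scene top 313 ((589.544677734375, 143.5708465576172), (125.94227600097656, 103.81619262695312), 40.50959396362305) [0.5894 0.1376 0.0931]
scene bar 185 ((608.3601684570312, 108.78250122070312), (88.62167358398438, 26.473175048828125), 40.50959396362305) [0.6107 0.1064 0.093 ]
top slab 1081 ((607.1787109375, 113.78507995605469), (129.4983367919922, 148.31959533691406), 37.10444641113281) [0.6084 0.1099 0.0703]
top top 232 ((587.0707397460938, 140.72171020507812), (125.66300964355469, 94.56761169433594), 35.56232452392578) [0.5893 0.1387 0.0968]
top bar 138 ((608.916259765625, 111.26107025146484), (86.71627044677734, 20.30160140991211), 34.94851303100586) [0.6076 0.1105 0.0968]
t 0.1 pos [0.2581 0.623  0.2301] turn(units) [-3.000e-03  4.000e-03  4.206e+00] shift before turn [-5.207 -3.504 -0.393] after turn [-0.377  6.264 -0.399]
```

Call:
{"op": "play_rows", "data": {
  "moves": [
    [[0, 0, 0.234, 0, 0, 0, 85], [0, 0, 0.234, 0, 0, 0, 85], [0, 0, 0.234, 0, 0, 0, 85], [0, 0, 0.234, 0, 0, 0, 85], [0, 0, 0.234, 0, 0, 0, 85]]
  ]
}}

```text
time: 0.52
tool_pos: [0.2582, 0.6232, 0.2305]
tcp_rot: [1.483, 2.769, -0.002]
wrist_force: [-0.2, 0.1, 1.4]
width: 0.997
grip_force: 0.0
```

Call:
{"op": "play_rows", "data": {
  "moves": [
    [[0, 0, 0.234, 0, 0, 0, 85], [0, 0, 0.234, 0, 0, 0, 85], [0, 0, 0.234, 0, 0, 0, 85], [0, 0, 0.234, 0, 0, 0, 85], [0, 0, 0.234, 0, 0, 0, 85]]
  ]
}}

```text
time: 0.93
tool_pos: [0.2582, 0.6232, 0.2305]
tcp_rot: [2.219, 2.224, -0.002]
wrist_force: [0.3, -0.8, 0.4]
width: 0.993
grip_force: 0.0
```

Call:
{"op": "play_rows", "data": {
  "moves": [
    [[0, 0, 0.234, 0, 0, 0, 85], [0, 0, 0.234, 0, 0, 0, 85], [0, 0, 0.234, 0, 0, 0, 85], [0, 0, 0.234, 0, 0, 0, 85], [0, 0, 0.234, 0, 0, 0, 85]]
  ]
}}

```text
time: 1.35
tool_pos: [0.2582, 0.6232, 0.2305]
tcp_rot: [2.765, 1.489, -0.002]
wrist_force: [-0.9, -0.2, 0.0]
width: 0.994
grip_force: 0.0
```

Call:
{"op": "play_rows", "data": {
  "moves": [
    [[0, 0, 0.234, 0, 0, 0, 60], [0, 0, 0.234, 0, 0, 0, 60], [0, 0, 0.234, 0, 0, 0, 60], [0, 0, 0, -0.01, 0.3, -0.1, 60], [0, 0, 0, -0.02, 0.345, -0.1, 60]]
  ]
}}

```text
time: 1.77
tool_pos: [0.2933, 0.5701, 0.2494]
tcp_rot: [2.978, 0.996, -0.004]
wrist_force: [1.5, -0.5, 0.8]
width: 0.703
grip_force: 0.0
```

Call:
{"op": "play_rows", "data": {
  "moves": [
    [[0, 0, 0, -0.02, 0.345, -0.1, 60], [0, 0, 0, -0.02, 0.345, -0.1, 60], [0, 0, 0, -0.02, 0.345, 0, 60], [0, 0, 0, -0.02, 0.345, 0, 60], [0, 0, 0, -0.02, 0.345, 0, 60]]
  ]
}}

```text
time: 2.18
tool_pos: [0.3905, 0.4245, 0.2712]
tcp_rot: [2.98, 0.993, -0.0]
wrist_force: [0.5, 0.2, 0.1]
width: 0.707
grip_force: 0.0
```

Call:
{"op": "play_rows", "data": {
  "moves": [
    [[0, 0, 0, -0.02, 0.345, 0, 60], [0, 0, 0, -0.02, 0.345, 0, 60], [0, 0, 0, -0.02, 0.345, 0, 60], [0, 0, 0, -0.02, 0.345, 0, 60], [0, 0, 0, -0.02, 0.345, 0, 60]]
  ]
}}

```text
time: 2.6
tool_pos: [0.4858, 0.2803, 0.2708]
tcp_rot: [2.981, 0.992, -0.001]
wrist_force: [0.6, -0.2, -0.2]
width: 0.704
grip_force: 0.0
```

Call:
{"op": "play_rows", "data": {
  "moves": [
    [[0, 0, 0, -0.02, 0.345, 0, 60], [0, 0, 0, -0.02, 0.345, 0, 60], [0, 0, 0, -0.02, 0.345, 0, 60], [0, 0, 0, 0, 0.345, 0, 60], [0, 0, 0, 0, 0.345, 0, 60]]
  ]
}}

```text
time: 3.02
tool_pos: [0.5844, 0.1387, 0.2708]
tcp_rot: [-2.981, -0.992, 0.001]
wrist_force: [-0.3, 0.1, 1.1]
width: 0.701
grip_force: 0.0
```

```bash
python3 - <<'E'
from h import *
go([.609,.11,.27],rot(np.radians(-53.5)))
c=cam('wrist'); cv2.imwrite('pics/w1.png',c['image'][...,::-1])
print(np.array(c['R']).round(3),-np.array(c['R']).T@c['t'])
X=pts(c); print(X[200,320],X[100,320],X[300,320])
E
```

```text
t 3.02 pos [0.5844 0.1387 0.2708] turn(units) [-0.001  0.001  0.011] shift before turn [0.025 0.377 0.008] after turn [0.027 0.377 0.008]
[[ 0.6   -0.8   -0.   ]
 [-0.771 -0.578  0.267]
 [-0.214 -0.16  -0.964]] [0.63904444 0.17919748 0.41277171]
[0.56003608 0.12346273 0.06619283] [ 0.63997592  0.18376341 -0.00153654] [4.33478204e-01 2.96174839e-02 8.93939334e-05]
```

View pics/w1.png

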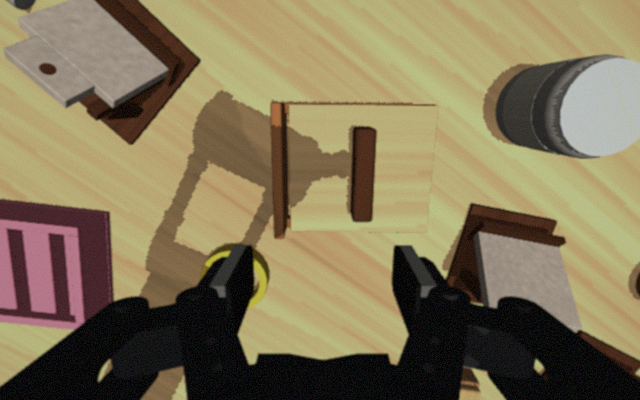

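Wrist view: the bar runs from (364,128) to (361,220), the slab corners are at about (288,103) and (436,103), and the end board is at x=279, so this is the right object and aligned. Fitting with the wrist cloud.

```bash
python3 - <<'E'
from h import *
c=dict(np.load('wrist.npz')); X,im=rack('wrist')
near=np.linalg.norm(X[...,:2]-[.605,.105],axis=-1)<.13
for nm,m in dict(slab=near&(abs(X[...,2]-.068)<.004),endb=near&(X[...,2]>.09)&(np.linalg.norm(X[...,:2]-[.605,.10],axis=-1)>.056),bar=near&(X[...,2]>.088)&(np.linalg.norm(X[...,:2]-[.605,.10],axis=-1)<.055)).items():
    Q=X[m]; print(nm,m.sum(),cv2.minAreaRect((Q[:,:2]*1000).astype(np.float32)),Q.mean(0).round(4), np.median(Q[:,2]))
# plane-cast: reddish bar contour on z=.096
go([.609,.11,.073],rot(np.radians(-53.5)))
E
```

```text
slab 16012 ((607.5763549804688, 110.90464782714844), (130.79763793945312, 148.84564208984375), 36.17047119140625) [0.6117 0.1122 0.0675] 0.0674914357236003
endb 24744 ((568.5244140625, 175.17410278320312), (136.92530822753906, 53.32442855834961), 17.510751724243164) [0.5712 0.1772 0.3259] 0.3389874217199429
bar 27937 ((609.0503540039062, 109.50190734863281), (80.34367370605469, 66.45758819580078), 73.1545181274414) [0.6134 0.1163 0.3214] 0.34241808245000127
t 3.07 pos [0.588  0.1335 0.2706] turn(units) [0.011 0.002 0.005] shift before turn [0.029 0.304 1.978] after turn [0.028 0.314 1.976]
```

```bash
python3 - <<'E'
from h import *
X,im=rack('wrist')
for nm,m in dict(endb=(X[...,2]>.089)&(X[...,2]<.105)&(np.linalg.norm(X[...,:2]-[.564,.167],axis=-1)<.07),bar=(X[...,2]>.09)&(X[...,2]<.105)&(np.linalg.norm(X[...,:2]-[.609,.11],axis=-1)<.052)).items():
    Q=X[m]; print(nm,m.sum(),cv2.minAreaRect((Q[:,:2]*1000).astype(np.float32)),Q.mean(0).round(4), np.median(Q[:,2]))
go([.609,.11,.073],rot(np.radians(-53.8)))
E
```

```text
endb 1843 ((583.8821411132812, 146.1361846923828), (129.30398559570312, 82.79544830322266), 36.33552169799805) [0.5726 0.166  0.0942] 0.09435675222239509
bar 2013 ((609.1614990234375, 109.18804931640625), (88.77828216552734, 20.313806533813477), 36.39702606201172) [0.6105 0.1107 0.0952] 0.09530805345737518
t 3.07 pos [0.588  0.1335 0.2706] turn(units) [0.011 0.002 0.016] shift before turn [0.029 0.304 1.978] after turn [0.03  0.314 1.976]
```

Call:
{"op": "play_rows", "data": {
  "moves": [
    [[0, 0, 0.016, 0.02, 0.15, 0, 60], [0, 0, 0, 0.01, 0.15, 0.2, 60], [0, 0, 0, 0, 0, 0.3, 60], [0, 0, 0, 0, 0, 0.3, 60], [0, 0, 0, 0, 0, 0.3, 60]]
  ]
}}

```text
time: 3.48
tool_pos: [0.6045, 0.1181, 0.1601]
tcp_rot: [-2.985, -0.98, -0.001]
wrist_force: [0.0, -0.4, 0.0]
width: 0.699
grip_force: 0.0
```

Call:
{"op": "play_rows", "data": {
  "moves": [
    [[0, 0, 0, 0, 0, 0.2, 60], [0, 0, 0, 0, 0, 0.1, 60], [0, 0, 0, 0, 0, 0, 60]]
  ]
}}

```text
time: 3.73
tool_pos: [0.6017, 0.1181, 0.1277]
tcp_rot: [-2.983, -0.981, 0.01]
wrist_force: [-0.5, -0.4, 0.6]
width: 0.7
grip_force: 0.0
```

```bash
python3 - <<'E'
from h import *
go([.609,.11,.0725],rot(np.radians(-53.6)))
E
```

```text
t 3.73 pos [0.6017 0.1181 0.1277] turn(units) [-0.006  0.012 -0.   ] shift before turn [0.014 0.11  0.551] after turn [0.011 0.108 0.552]
```

Call:
{"op": "play_rows", "data": {
  "moves": [
    [[-0.006, 0.012, 0, 0.012, 0.11, 0, 60], [0, 0, 0, 0, 0, 0.25, 60], [0, 0, 0, 0, 0, 0.2, 60], [0, 0, 0, 0, 0, 0.1, 60], [0, 0, 0, 0, 0, 0, 60]]
  ]
}}

```text
time: 4.15
tool_pos: [0.6117, 0.1095, 0.0753]
tcp_rot: [2.984, 0.98, 0.007]
wrist_force: [-0.8, 0.2, 0.3]
width: 0.699
grip_force: 0.0
```

```bash
python3 - <<'E'
from h import *
go([.609,.11,.0725],rot(np.radians(-53.6)))
E
```

```text
t 4.15 pos [0.6117 0.1095 0.0753] turn(units) [ 0.004 -0.008 -0.001] shift before turn [-0.019 -0.02   0.028] after turn [-0.019 -0.02   0.028]
```

Call:
{"op": "play_rows", "data": {
  "moves": [
    [[0, 0, 0, -0.02, -0.02, 0.02, 45], [0, 0, 0, 0, 0, 0, 10], [0, 0, 0, 0, 0, 0, 10], [0, 0, 0, 0, 0, 0, 10], [0, 0, 0, 0, 0, 0, 10]]
  ],
  "newtons": 50
}}

```text
time: 4.57
tool_pos: [0.6108, 0.1106, 0.0762]
tcp_rot: [2.983, 0.98, 0.016]
wrist_force: [-0.3, -0.4, 5.9]
width: 0.218
grip_force: 50.7
```

Call:
{"op": "play_rows", "data": {
  "moves": [
    [[0, 0, 0, 0, 0, 0, 10], [0, 0, 0, 0, 0, -0.05, 10], [0, 0, 0, 0, 0, -0.15, 10], [0, 0, 0, 0, 0, -0.25, 10], [0, 0, 0, 0, 0, -0.25, 10]]
  ]
}}

```text
time: 4.98
tool_pos: [0.6069, 0.1101, 0.143]
tcp_rot: [2.985, 0.981, 0.003]
wrist_force: [-0.3, 0.5, -1.6]
width: 0.222
grip_force: 49.7
```

```bash
python3 - <<'E'
from h import *
print(bot.read_state()['width'],bot.read_state()['grip_force'])
go([.415,-.03,.13],rot(0))
E
```

```text
0.22154194369167254 49.74357068538666
t 4.98 pos [0.6069 0.1101 0.143 ] turn(units) [ 0.003 -0.003 -1.872] shift before turn [-2.376 -0.01   0.126] after turn [-1.401 -1.919  0.13 ]
```

Call:
{"op": "play_rows", "data": {
  "moves": [
    [[0, 0, 0, -0.15, 0, 0, 10], [0, 0, 0, -0.25, 0, 0, 10], [0, 0, 0, -0.33, 0, 0, 10], [0, 0, 0, -0.35, 0, 0, 10], [0, 0, 0, -0.35, 0, 0, 10]]
  ]
}}

```text
time: 5.4
tool_pos: [0.4918, 0.0251, 0.1427]
tcp_rot: [2.984, 0.982, 0.008]
wrist_force: [0.1, -0.8, -1.4]
width: 0.222
grip_force: 49.8
```

Call:
{"op": "play_rows", "data": {
  "moves": [
    [[0, 0, 0, -0.35, 0, 0, 10], [0, 0, 0, -0.3, 0, 0, 10], [0, 0, 0, -0.2, 0, 0, 10], [0, 0, 0, -0.1, 0, 0, 10], [0, 0, -0.15, 0, 0, 0, 10]]
  ]
}}

```text
time: 5.82
tool_pos: [0.4149, -0.0316, 0.1422]
tcp_rot: [2.946, 1.09, 0.008]
wrist_force: [-0.7, -0.4, -1.7]
width: 0.224
grip_force: 49.8
```

Call:
{"op": "play_rows", "data": {
  "moves": [
    [[0, 0, -0.23, 0, 0, 0, 10], [0, 0, -0.23, 0, 0, 0, 10], [0, 0, -0.23, 0, 0, 0, 10], [0, 0, -0.23, 0, 0, 0, 10], [0, 0, -0.23, 0, 0, 0, 10]]
  ]
}}

```text
time: 6.23
tool_pos: [0.4175, -0.0305, 0.1428]
tcp_rot: [2.508, 1.888, 0.01]
wrist_force: [-0.2, 0.5, -1.0]
width: 0.218
grip_force: 49.8
```

Call:
{"op": "play_rows", "data": {
  "moves": [
    [[0, 0, -0.23, 0, 0, 0, 10], [0, 0, -0.23, 0, 0, 0, 10], [0, 0, -0.11, 0, 0, 0, 10], [0, 0, 0, 0, 0, 0.15, 10], [0, 0, 0, 0, 0, 0.2, 10]]
  ]
}}

```text
time: 6.65
tool_pos: [0.4201, -0.0308, 0.1094]
tcp_rot: [2.217, 2.215, 0.014]
wrist_force: [1.2, 0.7, -2.4]
width: 0.222
grip_force: 49.9
```

```bash
python3 - <<'E'
from h import *
go([.415,-.03,.018],rot(0))
for n in ['top','scene']:
  X,im=rack(n,c=cam(n)); b=.004 if n=='top' else 0
  m=(np.linalg.norm(X[...,:2]-[.415,-.03],axis=-1)<.11)&(X[...,2]>.012+b)&(X[...,2]<.2); Q=X[m]; print(n,m.sum(),cv2.minAreaRect((Q[:,:2]*1000).astype(np.float32)))
E
```

```text
t 6.65 pos [ 0.4201 -0.0308  0.1094] turn(units) [ 0.024 -0.002 -0.001] shift before turn [ 0.007 -0.062  0.914] after turn [ 0.008 -0.051  0.914]
top 287 ((422.9261169433594, -31.62432098388672), (128.13998413085938, 141.1992645263672), 89.87228393554688)
scene 1450 ((416.22698974609375, -32.907318115234375), (134.82720947265625, 147.3983917236328), 88.80606842041016)
```

Call:
{"op": "play_rows", "data": {
  "moves": [
    [[0.02, 0, 0, 0, 0, 0.25, 10], [0, 0, 0, 0, 0, 0.25, 10], [0, 0, 0, 0, 0, 0.2, 10], [0, 0, 0, 0, 0, 0.1, 10], [0, 0, 0, 0, 0, 0.04, 10]]
  ]
}}

```text
time: 7.17
tool_pos: [0.4164, -0.0304, 0.0226]
tcp_rot: [-2.218, -2.216, 0.005]
wrist_force: [-0.5, -0.5, -2.6]
width: 0.221
grip_force: 49.8
```

Call:
{"op": "play_rows", "data": {
  "moves": [
    [[0, 0, 0, 0, 0, 0.03, 10], [0, 0, 0, 0, 0, 0.02, 10], [0, 0, 0, 0, 0, 0, 10]]
  ]
}}

```text
time: 7.42
tool_pos: [0.4185, -0.0308, 0.0197]
tcp_rot: [-2.221, -2.219, 0.001]
wrist_force: [-0.4, -0.1, -1.7]
width: 0.219
grip_force: 49.8
```

Call:
{"op": "play_rows", "data": {
  "moves": [
    [[0, 0, 0, 0, 0, 0.02, 10], [0, 0, 0, 0, 0, 0.02, 10], [0, 0, 0, 0, 0, 0, 10]]
  ]
}}

```text
time: 7.67
tool_pos: [0.4188, -0.031, 0.0162]
tcp_rot: [-2.222, -2.219, 0.0]
wrist_force: [-2.0, -1.0, 3.2]
width: 0.223
grip_force: 50.6
```

```bash
python3 - <<'E'
from h import *
c=cam('scene'); X=pts(c)
m=(np.linalg.norm(X[...,:2]-[.415,-.03],axis=-1)<.09)&(X[...,2]>.002)&(X[...,2]<.02); Q=X[m]
print(np.percentile(Q[:,2],[5,25,50,75,95]).round(4)); 
Q=Q[abs(Q[:,2]-np.median(Q[:,2]))<.004]; A=np.c_[Q[:,:2],np.ones(len(Q))]; print(np.linalg.lstsq(A,Q[:,2],rcond=None)[0])
E
```

```text
[0.0032 0.0062 0.0076 0.0092 0.012 ]
[ 0.00060374 -0.00031677  0.00744674]
```

Call:
{"op": "play_rows", "data": {
  "moves": [
    [[0, 0, 0, 0, 0, 0, 30], [0, 0, 0, 0, 0, 0, 45], [0, 0, 0, 0, 0, 0, 45], [0, 0, 0, 0, 0, -0.1, 45], [0, 0, 0, 0, 0, -0.3, 45]]
  ]
}}

```text
time: 8.13
tool_pos: [0.4133, -0.0301, 0.052]
tcp_rot: [-2.215, -2.213, 0.011]
wrist_force: [-1.1, 0.3, 0.1]
width: 0.528
grip_force: 0.0
```

Call:
{"op": "play_rows", "data": {
  "moves": [
    [[0, 0, 0, 0, 0, -0.35, 45], [0, 0, 0, 0, 0, -0.35, 45], [0, 0, 0, 0, 0, -0.35, 45], [0, 0, 0, 0, 0, -0.35, 45], [0, 0, 0, 0, 0, -0.35, 45]]
  ]
}}

```text
time: 8.55
tool_pos: [0.4177, -0.0308, 0.2324]
tcp_rot: [-2.221, -2.219, 0.002]
wrist_force: [1.2, 0.2, -0.5]
width: 0.529
grip_force: 0.0
```

```bash
cat > b.py <<'E'
from h import *
# face point clouds -> board frame; measured earlier in scene0: yaw, origin o, wmid, htop
B=dict(tall=(8.4,[.549,-.352,.085],.001,.0785),middle=(25.,[.620,-.116,.077],.002,.0665),short=(-6.9,[.547,.379,.066],.001,.0535))
def grasp(n,back=0.,below=.037):
    yaw,o,w,h=B[n]; yaw=np.radians(yaw); t=np.radians(40); R=rot(yaw,t); M=R.as_matrix()
    ey,N,ez=M[:,0],M[:,1],-M[:,2]
    return np.array(o)+w*ey+(h-below+back)*ez-.006*N, R
E
python3 - <<'E'
from b import *
for n in B: print(n,grasp(n)[0].round(4),grasp(n,.1)[0].round(4))
go(*grasp('tall',.1))
import pickle
for n in ['scene','top']:
  c=cam(n); X=pts(c); print(n)
  b=.004 if n=='top' else 0
  for nm,m in dict(walls=(abs(X[...,2]-.06-b)<.006),endb=(X[...,2]>.085)&(X[...,2]<.105)).items():
    m=m&(np.linalg.norm(X[...,:2]-[.606,.113],axis=-1)<.125); Q=X[m]; print(nm,m.sum(),cv2.minAreaRect((Q[:,:2]*1000).astype(np.float32)))
  im=c['image'][...,::-1]
  cv2.imwrite(f'pics/{n}1.png',cv2.resize(im[140:230,240:380] if n=='top' else im[120:260,290:440],None,fx=4,fy=4))
E
```

```text
tall [ 0.5179 -0.3556  0.1129] [ 0.4543 -0.365   0.1895]
middle [ 0.5978 -0.1241  0.0957] [ 0.5395 -0.1513  0.1723]
short [0.532  0.3818 0.0748] [0.4682 0.3895 0.1514]
t 8.55 pos [ 0.4177 -0.0308  0.2324] turn(units) [-1.399  0.101 -0.284] shift before turn [-3.342  0.371  0.424] after turn [-3.359 -0.372  0.247]
scene
walls 414 ((606.889892578125, 113.71366882324219), (129.5996856689453, 156.7215576171875), 36.2390251159668)
endb 151 ((562.6162109375, 175.7054443359375), (126.83806610107422, 19.106746673583984), 36.789405822753906)
top
walls 279 ((607.4707641601562, 116.7112045288086), (130.5670928955078, 152.98471069335938), 36.44743728637695)
endb 102 ((563.026123046875, 174.98753356933594), (126.51667022705078, 10.399778366088867), 36.03792953491211)
```

View pics/top1.png

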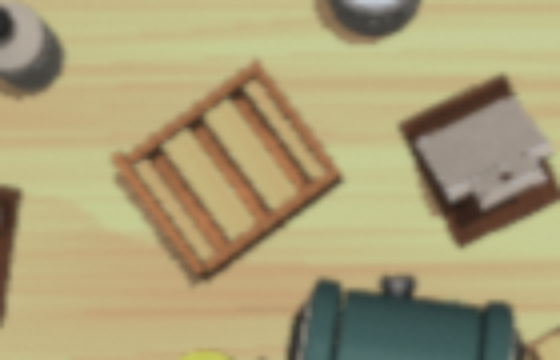

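Top crop: the open box with 3 slots, end board at lower left from (115,160) to (200,280); my depth fit gives a centre of about (0.6065, 0.1143) and box x at -53.6°. Now to the tall board.

Call:
{"op": "play_rows", "data": {
  "moves": [
    [[0, 0, 0, -0.25, 0, 0, 45], [0, 0, 0, -0.35, 0, 0, 45], [0, 0, 0, -0.35, 0, 0, 45], [0, 0, 0, -0.35, 0, 0, 45], [0, 0, 0, -0.35, 0, 0, 45]]
  ]
}}

```text
time: 9.07
tool_pos: [0.4174, -0.1971, 0.2297]
tcp_rot: [-2.22, -2.219, 0.002]
wrist_force: [1.2, 0.6, -0.1]
width: 0.52
grip_force: 0.0
```

Call:
{"op": "play_rows", "data": {
  "moves": [
    [[0, 0, 0, -0.35, 0, 0, 45], [0, 0, 0, -0.35, 0, 0, 45], [0, 0, 0, -0.35, 0, 0, 45], [0, 0, 0, -0.35, 0, 0, 45], [0, 0, 0, -0.3, 0, 0, 45]]
  ]
}}

```text
time: 9.48
tool_pos: [0.4171, -0.3679, 0.2292]
tcp_rot: [-2.221, -2.217, 0.003]
wrist_force: [0.3, 0.0, -0.1]
width: 0.527
grip_force: 0.0
```

Call:
{"op": "play_rows", "data": {
  "moves": [
    [[-0.2, 0.014, -0.04, 0, 0, 0, 45], [-0.2, 0.014, -0.04, 0, 0, 0, 45], [-0.2, 0.014, -0.04, 0, 0, 0, 45], [-0.2, 0.014, -0.04, 0, 0, 0, 45], [-0.2, 0.014, -0.04, 0, 0, 0, 45]]
  ]
}}

```text
time: 9.9
tool_pos: [0.4179, -0.3661, 0.2302]
tcp_rot: [1.851, 2.05, 0.535]
wrist_force: [-0.2, 0.4, -0.8]
width: 0.528
grip_force: 0.0
```

Call:
{"op": "play_rows", "data": {
  "moves": [
    [[-0.2, 0.014, -0.04, 0, 0, 0, 45], [-0.2, 0.014, -0.04, 0, 0, 0, 45], [0, 0, 0, 0, 0, 0, 45]]
  ]
}}

```text
time: 10.15
tool_pos: [0.415, -0.3648, 0.2261]
tcp_rot: [1.702, 1.959, 0.718]
wrist_force: [-0.7, 0.4, -1.4]
width: 0.525
grip_force: 0.0
```

```bash
python3 - <<'E'
from b import *
go(*grasp('tall',.08))
print(bot.read_state()['q'].round(2))
E
```

```text
t 10.15 pos [ 0.415  -0.3648  0.2261] turn(units) [ 0.001 -0.    -0.014] shift before turn [-0.059  0.062  0.73 ] after turn [-0.059  0.062  0.73 ]
[-1.17 -0.11  2.17  0.8   1.05 -1.72]
```

Call:
{"op": "play_rows", "data": {
  "moves": [
    [[0, 0, -0.014, -0.05, 0.06, 0.2, 45], [0, 0, 0, 0, 0, 0.3, 45], [0, 0, 0, 0, 0, 0.23, 45], [0, 0, 0, 0, 0, 0, 45]]
  ]
}}

```text
time: 10.48
tool_pos: [0.47, -0.3606, 0.1737]
tcp_rot: [1.694, 1.972, 0.714]
wrist_force: [-0.4, 0.3, -1.4]
width: 0.529
grip_force: 0.0
```

```bash
cat > chk.py <<'E'
import sys
from b import *
# board face seen by wrist camera, in the tool frame
def chk(n):
    c=cam('wrist'); X=pts(c); s=bot.read_state(); R=Ro.from_rotvec(s['tcp_rot'])
    g,_=grasp(n); T=R.inv().apply((X-s['tool_pos']).reshape(-1,3)); W=X.reshape(-1,3)
    im=c['image'].astype(int).reshape(-1,3); sat=im.max(1)-im.min(1)
    m=(np.linalg.norm(W-g,axis=1)<.11)&(T[:,2]>.01)&(sat<45)&(im.max(1)>80)&(W[:,2]>.015); q=T[m]
    if m.sum()<200: print('few',m.sum()); return
    Q=q
    for _ in range(5):
        o=np.median(q,0); N=np.linalg.svd(q-q.mean(0),full_matrices=False)[2][2]; N*=np.sign(N[1]); q=Q[abs((Q-q.mean(0))@N)<.003]
    print('n',len(q),'normal in tool',N.round(3),'face y at z of nearest', q[q[:,2]<np.percentile(q[:,2],5)].mean(0).round(4),'x range',np.percentile(q[:,0],[.5,99.5]).round(4),'z range',np.percentile(q[:,2],[.5,99.5]).round(4))
    t=q[q[:,2]<q[:,2].min()+.02]; print('tab x',np.percentile(t[:,0],[1,99]).round(4))
    go(*grasp(n)); cv2.imwrite(f'pics/g_{n}.png',c['image'][...,::-1])
if __name__=='__main__': chk(sys.argv[1])
E
python3 chk.py tall
```

```text
n 1505 normal in tool [-0.041  0.997  0.064] face y at z of nearest [ 0.0011 -0.0011  0.0406] x range [-0.0491  0.0489] z range [0.0404 0.1077]
tab x [-0.0298  0.0289]
t 10.53 pos [ 0.4698 -0.3612  0.1752] turn(units) [-0.007 -0.007  0.009] shift before turn [-0.017 -0.027  0.788] after turn [-0.014 -0.03   0.788]
```

View pics/g_tall.png

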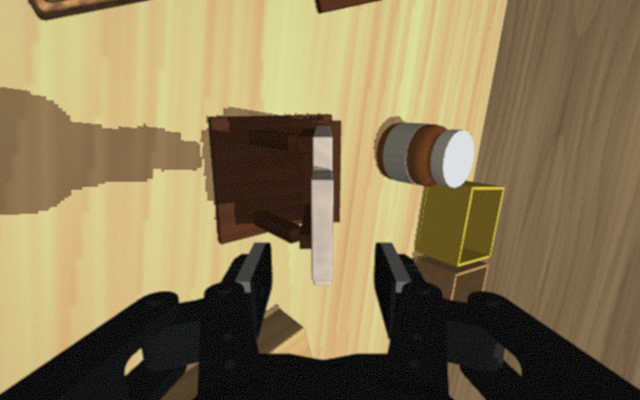

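Wrist view: the board is edge-on at x≈322 between the fingers (262 and 385), centred, and the jar is clear. Going in.

Call:
{"op": "play_rows", "data": {
  "moves": [
    [[0, 0, 0, 0, 0, 0.25, 45], [0, 0, 0, 0, 0, 0.3, 45], [0, 0, 0, 0, 0, 0.2, 45], [0, 0, 0, 0, 0, 0.03, 30], [0, 0, 0, 0, 0, 0, 5]]
  ],
  "newtons": 30
}}

```text
time: 10.95
tool_pos: [0.5195, -0.3556, 0.1176]
tcp_rot: [1.689, 1.969, 0.712]
wrist_force: [-0.2, -0.9, 0.2]
width: 0.254
grip_force: 0.0
```

Call:
{"op": "play_rows", "data": {
  "moves": [
    [[0, 0, 0, 0, 0, 0, 5], [0, 0, 0, 0, 0, 0, 5], [0, 0, 0, 0, 0, 0, 5], [0, 0, 0, 0, 0, 0, 5]]
  ]
}}

```text
time: 11.28
tool_pos: [0.519, -0.3571, 0.1188]
tcp_rot: [1.688, 1.965, 0.709]
wrist_force: [0.4, 0.1, -0.3]
width: 0.133
grip_force: 36.2
```

```bash
python3 - <<'E'
from b import *
go(*grasp('tall',0))
E
```

```text
t 11.28 pos [ 0.519  -0.3571  0.1188] turn(units) [0.001 0.007 0.012] shift before turn [ 0.017 -0.044  0.04 ] after turn [ 0.017 -0.044  0.04 ]
```

Call:
{"op": "play_rows", "data": {
  "moves": [
    [[0, 0, 0, 0, 0, -0.03, 5], [0, 0, 0, 0, 0, -0.1, 5], [0, 0, 0, 0, 0, -0.2, 5], [0, 0, 0, 0, 0, -0.25, 5], [0, 0, 0, 0, 0, -0.25, 5]]
  ],
  "newtons": 60
}}

```text
time: 11.7
tool_pos: [0.4651, -0.3635, 0.1819]
tcp_rot: [1.69, 1.968, 0.711]
wrist_force: [0.4, -0.3, -0.5]
width: 0.132
grip_force: 63.1
```

Call:
{"op": "play_rows", "data": {
  "moves": [
    [[0, 0, 0, 0, 0.19, -0.23, 5], [0, 0, 0, 0, 0.19, -0.23, 5], [0, 0, 0, 0, 0.19, -0.23, 5], [0, 0, 0, 0, 0.19, -0.23, 5], [0, 0, 0, 0, 0, 0, 5]]
  ]
}}

```text
time: 12.12
tool_pos: [0.4667, -0.3665, 0.31]
tcp_rot: [1.679, 1.96, 0.704]
wrist_force: [0.3, -0.1, -0.1]
width: 0.127
grip_force: 63.2
```

```bash
cat >> b.py <<'E'
RC=np.array([.6065,.1143]); RY=np.radians(-53.6)
def slot(x,z,y=0.):
    c,s=np.cos(RY),np.sin(RY); return np.r_[RC+x*np.array([c,s])+y*np.array([-s,c]),z]
E
python3 - <<'E'
from b import *
go(slot(-.046,.29),rot(np.radians(8.4)))
go(slot(-.046,.29),rot(RY))
print(bot.read_state()['q'].round(2))
E
```

```text
t 12.12 pos [ 0.4667 -0.3665  0.31  ] turn(units) [1.407 0.031 0.014] shift before turn [4.959 1.354 1.304] after turn [4.958 1.87  0.2  ]
t 12.12 pos [ 0.4667 -0.3665  0.31  ] turn(units) [ 1.283 -0.733  2.085] shift before turn [4.959 1.354 1.304] after turn [ 3.979 -3.5    0.2  ]
[-1.07 -0.14  2.04  0.75  1.08 -1.54]
```

Call:
{"op": "play_rows", "data": {
  "moves": [
    [[0.1166, -0.0667, 0.1895, 0, 0, 0, 5], [0.1166, -0.0667, 0.1895, 0, 0, 0, 5], [0.1166, -0.0667, 0.1895, 0, 0, 0, 5], [0.1166, -0.0667, 0.1895, 0, 0, 0, 5], [0.1166, -0.0667, 0.1895, 0, 0, 0, 5]]
  ]
}}

```text
time: 12.53
tool_pos: [0.4642, -0.3633, 0.3011]
tcp_rot: [2.346, 1.628, 0.428]
wrist_force: [-0.9, 0.2, -0.6]
width: 0.133
grip_force: 63.1
```

Call:
{"op": "play_rows", "data": {
  "moves": [
    [[0.1166, -0.0667, 0.1895, 0, 0, 0, 5], [0.1166, -0.0667, 0.1895, 0, 0, 0, 5], [0.1166, -0.0667, 0.1895, 0, 0, 0, 5], [0.1166, -0.0667, 0.1895, 0, 0, 0, 5], [0.1166, -0.0667, 0.1895, 0, 0, 0, 5]]
  ]
}}

```text
time: 12.95
tool_pos: [0.4647, -0.3632, 0.3013]
tcp_rot: [2.899, 1.114, 0.074]
wrist_force: [-0.3, -0.0, -0.5]
width: 0.134
grip_force: 63.1
```

Call:
{"op": "play_rows", "data": {
  "moves": [
    [[0.1166, -0.0667, 0.1895, 0, 0, 0, 5], [0, 0, 0, 0.12, -0.1, 0, 5], [0, 0, 0, 0.24, -0.22, 0, 5], [0, 0, 0, 0.27, -0.24, 0, 5], [0, 0, 0, 0.27, -0.24, 0, 5]]
  ]
}}

```text
time: 13.37
tool_pos: [0.4886, -0.2441, 0.3012]
tcp_rot: [-2.971, -0.99, -0.0]
wrist_force: [0.9, -0.4, -0.5]
width: 0.128
grip_force: 63.1
```

Call:
{"op": "play_rows", "data": {
  "moves": [
    [[0, 0, 0, 0.27, -0.24, 0, 5], [0, 0, 0, 0.27, -0.24, 0, 5], [0, 0, 0, 0.27, -0.24, 0, 5], [0, 0, 0, 0.27, -0.24, 0, 5], [0, 0, 0, 0.27, -0.24, 0, 5]]
  ]
}}

```text
time: 13.78
tool_pos: [0.5241, -0.0664, 0.3032]
tcp_rot: [-2.971, -0.993, -0.001]
wrist_force: [1.8, 0.1, -1.1]
width: 0.13
grip_force: 63.1
```

Call:
{"op": "play_rows", "data": {
  "moves": [
    [[0, 0, 0, 0.27, -0.24, 0, 5], [0, 0, 0, 0.27, -0.24, 0, 5], [0, 0, 0, 0.27, -0.24, 0, 5], [0, 0, 0, 0.27, -0.24, 0, 5], [0, 0, 0, 0.15, -0.14, 0, 5]]
  ]
}}

```text
time: 14.2
tool_pos: [0.5566, 0.097, 0.3044]
tcp_rot: [-2.968, -0.995, -0.002]
wrist_force: [-0.0, 0.4, -1.5]
width: 0.131
grip_force: 63.2
```

```bash
python3 - <<'E'
from b import *
go(slot(-.046,.29),rot(RY))
print(bot.read_state()['q'].round(2))
E
```

```text
t 14.2 pos [0.5566 0.097  0.3044] turn(units) [-0.02  -0.009  0.024] shift before turn [ 0.507 -0.296  0.15 ] after turn [ 0.505 -0.303  0.144]
[0.12 0.02 1.75 0.01 1.38 1.04]
```

Call:
{"op": "play_rows", "data": {
  "moves": [
    [[-0.02, -0.009, 0.024, 0.2, -0.12, 0, 5], [0, 0, 0, 0.2, -0.12, 0, 5], [0, 0, 0, 0.1, -0.06, 0, 5], [0, 0, 0, 0, 0, 0, 5]]
  ]
}}

```text
time: 14.53
tool_pos: [0.5794, 0.1492, 0.3041]
tcp_rot: [2.984, 0.981, -0.002]
wrist_force: [-0.4, -0.1, -0.3]
width: 0.133
grip_force: 63.1
```

```bash
cat > ins.py <<'E'
import sys
from b import *
def ins(x,name):
    c=cam('wrist'); X=pts(c); s=bot.read_state(); R=Ro.from_rotvec(s['tcp_rot'])
    go(slot(x,s['tool_pos'][2]),rot(RY),s)
    T=R.inv().apply((X-s['tool_pos']).reshape(-1,3)).reshape(X.shape)
    im=c['image'].astype(int); sat=im.max(-1)-im.min(-1)
    m=(abs(T[...,1])<.02)&(abs(T[...,0])<.07)&(T[...,2]>.005)&(T[...,2]<.16)&(X[...,2]>.1)
    q=T[m]; print('board pts',len(q))
    for a in np.arange(0,.13,.02):
        k=q[(q[:,2]>a)&(q[:,2]<a+.02)]
        if len(k)>20: print('z',a.round(2),'x',np.percentile(k[:,0],[2,98]).round(4),'y',np.percentile(k[:,1],[2,50,98]).round(4))
    print('zmax',q[:,2].max().round(4))
    for nm,lo,hi in (('walls',.055,.065),('endb',.089,.1)):
        m=(X[...,2]>lo)&(X[...,2]<hi)&(np.linalg.norm(X[...,:2]-RC,axis=-1)<.11); Q=X[m]
        if len(Q)>50:
            L=np.c_[(Q[:,:2]-RC)@[np.cos(RY),np.sin(RY)],(Q[:,:2]-RC)@[-np.sin(RY),np.cos(RY)]]
            print(nm,len(Q),'rack x',np.percentile(L[:,0],[1,99]).round(4),'y',np.percentile(L[:,1],[1,99]).round(4),cv2.minAreaRect((Q[:,:2]*1000).astype(np.float32)))
    cv2.imwrite(f'pics/{name}.png',c['image'][...,::-1])
if __name__=='__main__': ins(float(sys.argv[1]),sys.argv[2])
E
python3 ins.py -.046 i_tall
```

```text
t 14.58 pos [0.5791 0.1478 0.3041] turn(units) [ 0.002  0.005 -0.001] shift before turn [ 0.022 -0.028 -0.   ] after turn [ 0.022 -0.028  0.   ]
board pts 362
z 0.0 x [0.053  0.0534] y [-0.0065 -0.001   0.0045]
z 0.02 x [0.0531 0.0535] y [-0.0065 -0.001   0.0045]
z 0.04 x [0.0532 0.0537] y [-0.0064 -0.0011  0.0044]
z 0.06 x [0.0533 0.0537] y [-0.0065 -0.0011  0.0042]
z 0.08 x [0.0535 0.0538] y [-0.0065 -0.0012  0.0039]
zmax 0.1128
walls 3199 rack x [-0.0704  0.077 ] y [-0.0642  0.065 ] ((608.555908203125, 111.683349609375), (129.78759765625, 149.18463134765625), 36.45255661010742)
endb 1230 rack x [-0.0803 -0.0704] y [-0.0623  0.0642] ((562.1424560546875, 175.2860107421875), (129.2393798828125, 10.242263793945312), 36.37770462036133)
```

View pics/i_tall.png

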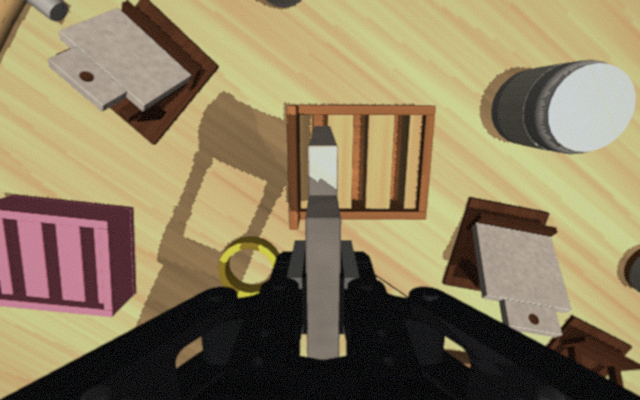

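Wrist view: the held board is at x≈322, over the slot next to the end board (x≈295). The numbers show the board +3.5 mm in box y and the box centre 1.3 mm off in -x, so I'm correcting both.

```bash
sed -i 's/RC=np.array(.*; RY/RC=np.array([.6057,.1153]); RY/' b.py; python3 - <<'E'
from b import *
go(slot(-.045,.155,-.0035),rot(RY))
E
```

```text
t 14.58 pos [0.5791 0.1478 0.3041] turn(units) [ 0.002  0.005 -0.001] shift before turn [-0.01  -0.032  1.491] after turn [-0.013 -0.031  1.491]
```

Call:
{"op": "play_rows", "data": {
  "moves": [
    [[0.002, 0.005, 0, -0.01, -0.03, 0.2, 5], [0, 0, 0, 0, 0, 0.3, 5], [0, 0, 0, 0, 0, 0.35, 5], [0, 0, 0, 0, 0, 0.25, 5], [0, 0, 0, 0, 0, 0.12, 5]]
  ]
}}

```text
time: 15.0
tool_pos: [0.5738, 0.1468, 0.1779]
tcp_rot: [-2.986, -0.975, 0.01]
wrist_force: [-1.4, 0.5, -1.3]
width: 0.128
grip_force: 63.2
```

Call:
{"op": "play_rows", "data": {
  "moves": [
    [[0, 0, 0, 0, 0, 0, 5], [0, 0, 0, 0, 0, 0, 5]]
  ]
}}

```text
time: 15.17
tool_pos: [0.5769, 0.1482, 0.1825]
tcp_rot: [2.986, 0.976, 0.0]
wrist_force: [0.4, -0.2, -1.1]
width: 0.128
grip_force: 63.1
```

```bash
python3 - <<'E'
from b import *
go(slot(-.045,.125,-.0035),rot(RY))
E
```

```text
t 15.17 pos [0.5769 0.1482 0.1825] turn(units) [ 0.    -0.    -0.007] shift before turn [ 0.002 -0.014  0.575] after turn [ 0.002 -0.014  0.575]
```

Call:
{"op": "play_rows", "data": {
  "moves": [
    [[0, 0, 0, 0, -0.014, 0.08, 5], [0, 0, 0, 0, 0, 0.1, 5], [0, 0, 0, 0, 0, 0.1, 5], [0, 0, 0, 0, 0, 0.1, 5], [0, 0, 0, 0, 0, 0.1, 5]]
  ]
}}

```text
time: 15.58
tool_pos: [0.5762, 0.1504, 0.1334]
tcp_rot: [-2.986, -0.977, -0.001]
wrist_force: [0.4, 0.2, -0.9]
width: 0.132
grip_force: 63.1
```

Call:
{"op": "play_rows", "data": {
  "moves": [
    [[0, 0, 0, 0, 0, 0.05, 5], [0, 0, 0, 0, 0, 0.04, 5], [0, 0, 0, 0, 0, 0, 5]]
  ]
}}

```text
time: 15.83
tool_pos: [0.5762, 0.1503, 0.1245]
tcp_rot: [-2.986, -0.977, 0.0]
wrist_force: [0.2, -0.4, -0.4]
width: 0.131
grip_force: 63.2
```

Call:
{"op": "play_rows", "data": {
  "moves": [
    [[0, 0, 0, 0, 0, 0.02, 5], [0, 0, 0, 0, 0, 0.02, 5], [0, 0, 0, 0, 0, 0, 5]]
  ]
}}

```text
time: 16.08
tool_pos: [0.5775, 0.1508, 0.1236]
tcp_rot: [-2.986, -0.977, -0.005]
wrist_force: [-0.8, 0.8, 7.5]
width: 0.131
grip_force: 64.4
```

Call:
{"op": "play_rows", "data": {
  "moves": [
    [[0, 0, 0, 0, 0, 0.01, 5], [0, 0, 0, 0, 0, 0.01, 5], [0, 0, 0, 0, 0, 0, 5]]
  ]
}}

```text
time: 16.33
tool_pos: [0.5777, 0.1508, 0.1235]
tcp_rot: [-2.986, -0.977, -0.006]
wrist_force: [-6.0, 0.0, 17.0]
width: 0.133
grip_force: 65.7
```

Call:
{"op": "play_rows", "data": {
  "moves": [
    [[0, 0, 0, 0, 0, -0.03, 5], [0, 0, 0, 0, 0, 0, 18], [0, 0, 0, 0, 0, 0, 28], [0, 0, 0, 0, 0, 0, 28], [0, 0, 0, 0, 0, -0.1, 28]]
  ]
}}

```text
time: 16.75
tool_pos: [0.5743, 0.1498, 0.1298]
tcp_rot: [-2.985, -0.977, 0.007]
wrist_force: [-0.9, -0.4, 0.1]
width: 0.325
grip_force: 0.0
```

Call:
{"op": "play_rows", "data": {
  "moves": [
    [[0, 0, 0, 0, 0, -0.2, 28], [0, 0, 0, 0, 0, -0.3, 28], [0, 0, 0, 0, 0, -0.35, 40], [0, 0, 0, 0, 0, -0.35, 40], [0, 0, 0, 0, 0, -0.35, 40]]
  ]
}}

```text
time: 17.17
tool_pos: [0.5758, 0.1501, 0.289]
tcp_rot: [-2.986, -0.977, -0.0]
wrist_force: [0.9, 0.1, 0.1]
width: 0.468
grip_force: 0.0
```

```bash
cat >> b.py <<'E'
def boards(n='scene'):
    # upright boards in the rack, from a cloud: rack coordinates above the walls
    X=pts(cam(n)); L=np.stack([(X[...,:2]-RC)@[np.cos(RY),np.sin(RY)],(X[...,:2]-RC)@[-np.sin(RY),np.cos(RY)]],-1)
    for x in (-.046,0,.046):
        m=(abs(L[...,0]-x)<.018)&(abs(L[...,1])<.07)&(X[...,2]>.1 if x<0 else X[...,2]>.066)&(X[...,2]<.17)
        if m.sum()>30:
            z=X[m][:,2]; l=L[m]; print(n,x,m.sum(),'x',np.percentile(l[:,0],[2,50,98]).round(4),'y',np.percentile(l[:,1],[2,98]).round(4),'ztop',np.percentile(z,99).round(4))
E
python3 - <<'E'
from b import *
boards(); boards('top'); boards('wrist')
go(*grasp('middle',.1))
E
```

```text
scene -0.046 420 x [-0.0507 -0.0408 -0.0362] y [-0.0474  0.0468] ztop 0.1595
wrist -0.046 1491 x [-0.0498 -0.0441 -0.0384] y [-0.0472  0.0491] ztop 0.1589
t 17.32 pos [0.5786 0.1508 0.2925] turn(units) [-1.148  0.947 -2.631] shift before turn [-2.111  2.201  1.192] after turn [-2.573 -2.022 -0.127]
```

Call:
{"op": "play_rows", "data": {
  "moves": [
    [[-0.0883, 0.0728, -0.2024, 0, 0, 0, 40], [-0.0883, 0.0728, -0.2024, 0, 0, 0, 40], [-0.0883, 0.0728, -0.2024, 0, 0, 0, 40], [-0.0883, 0.0728, -0.2024, 0, 0, 0, 40], [-0.0883, 0.0728, -0.2024, 0, 0, 0, 40]]
  ]
}}

```text
time: 17.73
tool_pos: [0.5753, 0.1503, 0.2854]
tcp_rot: [2.493, 1.611, 0.357]
wrist_force: [0.1, -0.1, 0.8]
width: 0.466
grip_force: 0.0
```

Call:
{"op": "play_rows", "data": {
  "moves": [
    [[-0.0883, 0.0728, -0.2024, 0, 0, 0, 40], [-0.0883, 0.0728, -0.2024, 0, 0, 0, 40], [-0.0883, 0.0728, -0.2024, 0, 0, 0, 40], [-0.0883, 0.0728, -0.2024, 0, 0, 0, 40], [-0.0883, 0.0728, -0.2024, 0, 0, 0, 40]]
  ]
}}

```text
time: 18.15
tool_pos: [0.5749, 0.1503, 0.2852]
tcp_rot: [1.854, 2.063, 0.658]
wrist_force: [-0.7, -0.3, -0.4]
width: 0.466
grip_force: 0.0
```

Call:
{"op": "play_rows", "data": {
  "moves": [
    [[-0.0883, 0.0728, -0.2024, 0, 0, 0, 40], [-0.0883, 0.0728, -0.2024, 0, 0, 0, 40], [-0.0883, 0.0728, -0.2024, 0, 0, 0, 40], [0, 0, 0, -0.25, -0.2, -0.01, 40], [0, 0, 0, -0.25, -0.2, -0.01, 40]]
  ]
}}

```text
time: 18.57
tool_pos: [0.5637, 0.0926, 0.2611]
tcp_rot: [1.489, 2.226, 0.788]
wrist_force: [-0.3, 0.1, 0.9]
width: 0.466
grip_force: 0.0
```

Call:
{"op": "play_rows", "data": {
  "moves": [
    [[0, 0, 0, -0.25, -0.2, -0.01, 40], [0, 0, 0, -0.25, -0.2, -0.01, 40], [0, 0, 0, -0.25, -0.2, -0.01, 40], [0, 0, 0, -0.25, -0.2, -0.01, 40], [0, 0, 0, -0.25, -0.2, -0.01, 40]]
  ]
}}

```text
time: 18.98
tool_pos: [0.5357, -0.0542, 0.2003]
tcp_rot: [1.493, 2.224, 0.788]
wrist_force: [-0.1, 0.0, 0.5]
width: 0.468
grip_force: 0.0
```

Call:
{"op": "play_rows", "data": {
  "moves": [
    [[0, 0, 0, -0.25, -0.2, -0.01, 40], [0, 0, 0, -0.25, -0.2, -0.01, 40], [0, 0, 0, -0.25, -0.2, -0.01, 40], [0, 0, 0, 0, 0, 0, 40]]
  ]
}}

```text
time: 19.32
tool_pos: [0.5186, -0.1445, 0.1621]
tcp_rot: [1.501, 2.221, 0.785]
wrist_force: [0.2, 0.7, -0.8]
width: 0.468
grip_force: 0.0
```

```bash
python3 chk.py middle
```

```text
n 1159 normal in tool [ 0.04   0.993 -0.113] face y at z of nearest [-0.003   0.0194  0.0656] x range [-0.0631  0.0359] z range [0.0652 0.1906]
tab x [-0.0435  0.0152]
t 19.37 pos [ 0.519  -0.1425  0.163 ] turn(units) [-0.064  0.022 -0.1  ] shift before turn [-0.146  0.215  1.02 ] after turn [-0.167  0.174  1.025]
```

Call:
{"op": "play_rows", "data": {
  "moves": [
    [[-0.064, 0.022, -0.1, 0, 0, 0, 40], [0, 0, 0, -0.16, 0.17, 0, 40], [0, 0, 0, 0, 0, 0.2, 40], [0, 0, 0, 0, 0, 0, 40]]
  ]
}}

```text
time: 19.7
tool_pos: [0.5514, -0.1427, 0.1603]
tcp_rot: [1.415, 2.238, 0.815]
wrist_force: [-0.7, 0.2, -0.6]
width: 0.474
grip_force: 0.0
```

```bash
python3 chk.py middle
```

```text
n 1585 normal in tool [ 0.016  0.997 -0.072] face y at z of nearest [ 0.0003 -0.003   0.0456] x range [-0.0522  0.0464] z range [0.0453 0.1728]
tab x [-0.0321  0.0264]
t 19.75 pos [ 0.5505 -0.1422  0.1603] turn(units) [ 0.003 -0.007  0.013] shift before turn [-0.039 -0.03   0.819] after turn [-0.037 -0.028  0.819]
```

Call:
{"op": "play_rows", "data": {
  "moves": [
    [[0, 0, 0, -0.035, -0.03, 0.2, 40], [0, 0, 0, 0, 0, 0.3, 40], [0, 0, 0, 0, 0, 0.2, 40], [0, 0, 0, 0, 0, 0.1, 30], [0, 0, 0, 0, 0, 0, 5]]
  ],
  "newtons": 40
}}

```text
time: 20.17
tool_pos: [0.5962, -0.1242, 0.0966]
tcp_rot: [1.415, 2.241, 0.816]
wrist_force: [-0.2, 0.5, 0.3]
width: 0.22
grip_force: 0.0
```

Call:
{"op": "play_rows", "data": {
  "moves": [
    [[0, 0, 0, 0, 0, 0, 5], [0, 0, 0, 0, 0, 0, 5], [0, 0, 0, 0, 0, 0, 5], [0, 0, 0, 0, 0, 0, 5]]
  ]
}}

```text
time: 20.5
tool_pos: [0.5974, -0.1273, 0.1]
tcp_rot: [1.413, 2.235, 0.813]
wrist_force: [0.2, -0.1, -0.7]
width: 0.138
grip_force: 44.3
```

```bash
python3 - <<'E'
from b import *
go(*grasp('middle',0))
E
```

```text
t 20.5 pos [ 0.5974 -0.1273  0.1   ] turn(units) [0.008 0.004 0.015] shift before turn [ 0.027 -0.014  0.043] after turn [ 0.027 -0.014  0.043]
```

Call:
{"op": "play_rows", "data": {
  "moves": [
    [[0, 0, 0, 0, 0, -0.03, 5], [0, 0, 0, 0, 0, -0.1, 5], [0, 0, 0, 0, 0, -0.2, 5], [0, 0, 0, 0, 0, -0.25, 5], [0, 0, 0, 0, 0, -0.25, 5]]
  ],
  "newtons": 60
}}

```text
time: 20.92
tool_pos: [0.5476, -0.1494, 0.1632]
tcp_rot: [1.415, 2.237, 0.814]
wrist_force: [-0.1, -1.0, 0.4]
width: 0.128
grip_force: 62.2
```

Call:
{"op": "play_rows", "data": {
  "moves": [
    [[0, 0, 0, 0, 0.19, -0.23, 5], [0, 0, 0, 0, 0.19, -0.23, 5], [0, 0, 0, 0, 0.19, -0.23, 5], [0, 0, 0, 0, 0.19, -0.23, 5], [0, 0, 0, 0, 0.1, -0.12, 5]]
  ]
}}

```text
time: 21.33
tool_pos: [0.5477, -0.1505, 0.3029]
tcp_rot: [1.41, 2.232, 0.811]
wrist_force: [1.1, -0.5, -0.1]
width: 0.131
grip_force: 62.2
```

Call:
{"op": "play_rows", "data": {
  "moves": [
    [[0, 0, 0, 0, 0, 0, 5]]
  ]
}}

```text
time: 21.42
tool_pos: [0.5487, -0.1512, 0.3041]
tcp_rot: [1.407, 2.23, 0.81]
wrist_force: [0.8, -0.3, -0.1]
width: 0.131
grip_force: 62.1
```

```bash
python3 - <<'E'
from b import *
s=bot.read_state(); go(slot(0,s['tool_pos'][2],-.003),rot(RY))
print(s['q'].round(2),s['width'])
E
```

```text
t 21.42 pos [ 0.5487 -0.1512  0.3041] turn(units) [ 1.197 -0.947  2.638] shift before turn [2.162 1.253 1.029] after turn [ 2.01  -1.807  0.   ]
[-0.68 -0.23  2.12  0.74  1.02 -1.45] 0.13084559215556046
```

Call:
{"op": "play_rows", "data": {
  "moves": [
    [[0.0855, -0.0676, 0.1884, 0, 0, 0, 5], [0.0855, -0.0676, 0.1884, 0, 0, 0, 5], [0.0855, -0.0676, 0.1884, 0, 0, 0, 5], [0.0855, -0.0676, 0.1884, 0, 0, 0, 5], [0.0855, -0.0676, 0.1884, 0, 0, 0, 5]]
  ]
}}

```text
time: 21.83
tool_pos: [0.5457, -0.1493, 0.2958]
tcp_rot: [2.082, 1.927, 0.566]
wrist_force: [-0.3, 0.9, -0.9]
width: 0.131
grip_force: 62.0
```

Call:
{"op": "play_rows", "data": {
  "moves": [
    [[0.0855, -0.0676, 0.1884, 0, 0, 0, 5], [0.0855, -0.0676, 0.1884, 0, 0, 0, 5], [0.0855, -0.0676, 0.1884, 0, 0, 0, 5], [0.0855, -0.0676, 0.1884, 0, 0, 0, 5], [0.0855, -0.0676, 0.1884, 0, 0, 0, 5]]
  ]
}}

```text
time: 22.25
tool_pos: [0.5459, -0.1491, 0.296]
tcp_rot: [2.646, 1.462, 0.262]
wrist_force: [-0.4, 0.5, -1.8]
width: 0.13
grip_force: 62.0
```

Call:
{"op": "play_rows", "data": {
  "moves": [
    [[0.0855, -0.0676, 0.1884, 0, 0, 0, 5], [0.0855, -0.0676, 0.1884, 0, 0, 0, 5], [0.0855, -0.0676, 0.1884, 0, 0, 0, 5], [0.0855, -0.0676, 0.1884, 0, 0, 0, 5], [0, 0, 0, 0.15, -0.13, 0, 5]]
  ]
}}

```text
time: 22.67
tool_pos: [0.5513, -0.1325, 0.2953]
tcp_rot: [-2.978, -0.971, 0.018]
wrist_force: [1.0, -0.8, -1.2]
width: 0.128
grip_force: 62.2
```

Call:
{"op": "play_rows", "data": {
  "moves": [
    [[0, 0, 0, 0.25, -0.23, 0, 5], [0, 0, 0, 0.25, -0.23, 0, 5], [0, 0, 0, 0.25, -0.23, 0, 5], [0, 0, 0, 0.25, -0.23, 0, 5], [0, 0, 0, 0.25, -0.23, 0, 5]]
  ]
}}

```text
time: 23.08
tool_pos: [0.5827, 0.0378, 0.2966]
tcp_rot: [-2.976, -0.979, 0.013]
wrist_force: [0.9, -0.3, -0.6]
width: 0.129
grip_force: 62.2
```

Call:
{"op": "play_rows", "data": {
  "moves": [
    [[0, 0, 0, 0.25, -0.22, 0, 5], [0, 0, 0, 0.2, -0.17, 0, 5], [0, 0, 0, 0.15, -0.13, 0, 5], [0, 0, 0, 0, 0, 0, 5], [0, 0, 0, 0, 0, 0, 5]]
  ]
}}

```text
time: 23.5
tool_pos: [0.6002, 0.1147, 0.2969]
tcp_rot: [-2.975, -0.983, 0.014]
wrist_force: [-0.1, 0.0, -1.0]
width: 0.133
grip_force: 62.1
```

```bash
python3 ins.py 0 i_mid
```

```text
t 23.55 pos [0.6002 0.1139 0.2972] turn(units) [-0.02   0.011  0.004] shift before turn [ 0.053  0.021 -0.   ] after turn [0.053 0.021 0.   ]
board pts 328
z 0.0 x [0.0515 0.0518] y [-0.0058 -0.0003  0.0052]
z 0.02 x [0.0514 0.0518] y [-0.0058 -0.0003  0.0052]
z 0.04 x [0.0514 0.0517] y [-0.0056 -0.0003  0.005 ]
z 0.06 x [0.0513 0.0517] y [-0.0057 -0.0002  0.0052]
z 0.08 x [0.0515 0.0516] y [-0.005  -0.0002  0.0045]
zmax 0.0918
walls 3259 rack x [-0.0693  0.0784] y [-0.0639  0.0652] ((608.7264404296875, 111.75619506835938), (130.0489044189453, 149.37100219726562), 36.633705139160156)
endb 1453 rack x [-0.0789 -0.0384] y [-0.062  0.064] ((570.794921875, 162.734619140625), (129.67332458496094, 40.94876480102539), 36.16626739501953)
```

Call:
{"op": "play_rows", "data": {
  "moves": [
    [[-0.02, 0.011, 0.004, 0.043, 0.021, 0.15, 5], [0, 0, 0, 0, 0, 0.3, 5], [0, 0, 0, 0, 0, 0.35, 5], [0, 0, 0, 0, 0, 0.3, 5], [0, 0, 0, 0, 0, 0.15, 5]]
  ]
}}

```text
time: 23.97
tool_pos: [0.6026, 0.1131, 0.1683]
tcp_rot: [-2.984, -0.977, 0.008]
wrist_force: [0.1, -0.1, -0.9]
width: 0.132
grip_force: 62.1
```

Call:
{"op": "play_rows", "data": {
  "moves": [
    [[0, 0, 0, 0, 0, 0, 5], [0, 0, 0, 0, 0, 0, 5]]
  ]
}}

```text
time: 24.13
tool_pos: [0.6048, 0.1139, 0.1721]
tcp_rot: [-2.985, -0.978, 0.001]
wrist_force: [-0.4, -0.1, -0.6]
width: 0.131
grip_force: 62.1
```

```bash
python3 - <<'E'
from b import *
go(slot(0,.1,-.001),rot(RY))
E
```

```text
t 24.13 pos [0.6048 0.1139 0.1721] turn(units) [-0.002  0.001 -0.004] shift before turn [ 0.006 -0.005  0.721] after turn [ 0.006 -0.006  0.721]
```

Call:
{"op": "play_rows", "data": {
  "moves": [
    [[0, 0, 0, 0.006, -0.005, 0.1, 5], [0, 0, 0, 0, 0, 0.12, 5], [0, 0, 0, 0, 0, 0.12, 5], [0, 0, 0, 0, 0, 0.12, 5], [0, 0, 0, 0, 0, 0.1, 5]]
  ]
}}

```text
time: 24.55
tool_pos: [0.6057, 0.1163, 0.1158]
tcp_rot: [-2.984, -0.98, -0.003]
wrist_force: [0.1, 0.2, -0.3]
width: 0.132
grip_force: 62.1
```

Call:
{"op": "play_rows", "data": {
  "moves": [
    [[0, 0, 0, 0, 0, 0.05, 5], [0, 0, 0, 0, 0, 0.05, 5], [0, 0, 0, 0, 0, 0, 5]]
  ]
}}

```text
time: 24.8
tool_pos: [0.6054, 0.1163, 0.1058]
tcp_rot: [-2.984, -0.98, -0.001]
wrist_force: [0.6, 0.4, -0.7]
width: 0.128
grip_force: 62.1
```

Call:
{"op": "play_rows", "data": {
  "moves": [
    [[0, 0, 0, 0, 0, 0.02, 5], [0, 0, 0, 0, 0, 0.02, 5], [0, 0, 0, 0, 0, 0, 5]]
  ]
}}

```text
time: 25.05
tool_pos: [0.6065, 0.1164, 0.1036]
tcp_rot: [-2.984, -0.98, -0.005]
wrist_force: [-0.7, -0.4, -0.2]
width: 0.13
grip_force: 62.1
```

Call:
{"op": "play_rows", "data": {
  "moves": [
    [[0, 0, 0, 0, 0, 0.02, 5], [0, 0, 0, 0, 0, 0.02, 5], [0, 0, 0, 0, 0, 0, 5]]
  ]
}}

```text
time: 25.3
tool_pos: [0.6068, 0.1165, 0.0998]
tcp_rot: [-2.984, -0.98, -0.006]
wrist_force: [-0.5, 0.1, -0.9]
width: 0.132
grip_force: 62.2
```

Call:
{"op": "play_rows", "data": {
  "moves": [
    [[0, 0, 0, 0, 0, 0.015, 5], [0, 0, 0, 0, 0, 0.015, 5], [0, 0, 0, 0, 0, 0, 5]]
  ]
}}

```text
time: 25.55
tool_pos: [0.6072, 0.1165, 0.0995]
tcp_rot: [-2.984, -0.98, -0.007]
wrist_force: [-3.5, 0.6, 13.5]
width: 0.135
grip_force: 64.3
```

On the floor. Releasing.

Call:
{"op": "play_rows", "data": {
  "moves": [
    [[0, 0, 0, 0, 0, -0.025, 5], [0, 0, 0, 0, 0, 0, 16], [0, 0, 0, 0, 0, 0, 26], [0, 0, 0, 0, 0, 0, 26], [0, 0, 0, 0, 0, -0.1, 26]]
  ]
}}

```text
time: 25.97
tool_pos: [0.6041, 0.116, 0.1063]
tcp_rot: [-2.983, -0.98, 0.004]
wrist_force: [-1.6, -0.2, 0.2]
width: 0.305
grip_force: 0.0
```

Call:
{"op": "play_rows", "data": {
  "moves": [
    [[0, 0, 0, 0, 0, -0.2, 26], [0, 0, 0, 0, 0, -0.3, 26], [0, 0, 0, 0, 0, -0.35, 36], [0, 0, 0, 0, 0, -0.35, 36], [0, 0, 0, 0, 0, -0.35, 36]]
  ]
}}

```text
time: 26.38
tool_pos: [0.6054, 0.116, 0.2656]
tcp_rot: [-2.984, -0.98, -0.003]
wrist_force: [0.7, 0.1, -0.0]
width: 0.423
grip_force: 0.0
```

Call:
{"op": "play_rows", "data": {
  "moves": [
    [[0, 0, 0, 0, 0, -0.1, 36], [0, 0, 0, 0, 0, 0, 36]]
  ]
}}

```text
time: 26.55
tool_pos: [0.6084, 0.1165, 0.2795]
tcp_rot: [2.984, 0.98, 0.018]
wrist_force: [0.3, -0.5, 0.7]
width: 0.424
grip_force: 0.0
```

```bash
python3 - <<'E'
from b import *
boards(); boards('wrist')
go(*grasp('short',.1)); go(*grasp('short',.18))
E
```

```text
scene -0.046 425 x [-0.0618 -0.0525 -0.0471] y [-0.0474  0.0462] ztop 0.1598
scene 0 490 x [-0.0052  0.0034  0.0075] y [-0.0447  0.05  ] ztop 0.1351
wrist -0.046 3206 x [-0.0634 -0.0533 -0.0482] y [-0.0465  0.0486] ztop 0.1588
wrist 0 1488 x [-0.0059  0.0001  0.0061] y [-0.0441  0.0521] ztop 0.134
t 26.65 pos [0.6056 0.1161 0.2735] turn(units) [-1.314  0.564 -1.565] shift before turn [ 0.512 -3.017  1.222] after turn [ 2.55  -2.081 -0.153]
t 26.65 pos [0.6056 0.1161 0.2735] turn(units) [-1.314  0.564 -1.565] shift before turn [ 0.139 -3.369  0.608] after turn [ 2.55  -2.081 -0.953]
```

Call:
{"op": "play_rows", "data": {
  "moves": [
    [[-0.1314, 0.0564, -0.1565, 0, 0, 0, 36], [-0.1314, 0.0564, -0.1565, 0, 0, 0, 36], [-0.1314, 0.0564, -0.1565, 0, 0, 0, 36], [-0.1314, 0.0564, -0.1565, 0, 0, 0, 36], [-0.1314, 0.0564, -0.1565, 0, 0, 0, 36]]
  ]
}}

```text
time: 27.07
tool_pos: [0.6043, 0.1161, 0.2701]
tcp_rot: [2.481, 1.412, 0.338]
wrist_force: [-0.8, 0.6, 0.3]
width: 0.422
grip_force: 0.0
```

Call:
{"op": "play_rows", "data": {
  "moves": [
    [[-0.1314, 0.0564, -0.1565, 0, 0, 0, 36], [-0.1314, 0.0564, -0.1565, 0, 0, 0, 36], [-0.1314, 0.0564, -0.1565, 0, 0, 0, 36], [-0.1314, 0.0564, -0.1565, 0, 0, 0, 36], [-0.1314, 0.0564, -0.1565, 0, 0, 0, 36]]
  ]
}}

```text
time: 27.48
tool_pos: [0.6039, 0.1163, 0.2697]
tcp_rot: [1.905, 1.699, 0.612]
wrist_force: [0.5, -1.0, 0.4]
width: 0.419
grip_force: 0.0
```

Call:
{"op": "play_rows", "data": {
  "moves": [
    [[0, 0, 0, 0.23, -0.19, -0.09, 36], [0, 0, 0, 0.23, -0.19, -0.09, 36], [0, 0, 0, 0.23, -0.19, -0.09, 36], [0, 0, 0, 0.23, -0.19, -0.09, 36], [0, 0, 0, 0.23, -0.19, -0.09, 36]]
  ]
}}

```text
time: 27.9
tool_pos: [0.5161, 0.242, 0.2432]
tcp_rot: [1.909, 1.694, 0.609]
wrist_force: [0.8, -0.3, -0.3]
width: 0.421
grip_force: 0.0
```

Call:
{"op": "play_rows", "data": {
  "moves": [
    [[0, 0, 0, 0.23, -0.19, -0.09, 36], [0, 0, 0, 0.23, -0.19, -0.09, 36], [0, 0, 0, 0.23, -0.19, -0.09, 36], [0, 0, 0, 0.23, -0.19, -0.09, 36], [0, 0, 0, 0.23, -0.19, -0.09, 36]]
  ]
}}

```text
time: 28.32
tool_pos: [0.4292, 0.3682, 0.2168]
tcp_rot: [1.907, 1.695, 0.609]
wrist_force: [0.4, -0.1, -0.7]
width: 0.418
grip_force: 0.0
```

Call:
{"op": "play_rows", "data": {
  "moves": [
    [[0, 0, 0, 0.23, -0.19, -0.09, 36], [0, 0, 0, 0, 0, 0, 36], [0, 0, 0, 0, 0, 0, 36]]
  ]
}}

```text
time: 28.57
tool_pos: [0.4121, 0.3939, 0.2116]
tcp_rot: [1.904, 1.698, 0.608]
wrist_force: [0.9, -0.7, 0.1]
width: 0.422
grip_force: 0.0
```

```bash
python3 - <<'E'
from b import *
go(*grasp('short',.08))
X=pts(cam('scene')); L=np.stack([(X[...,:2]-RC)@[np.cos(RY),np.sin(RY)],(X[...,:2]-RC)@[-np.sin(RY),np.cos(RY)],X[...,2]],-1)
for x in (-.05,0):
    q=L[(abs(L[...,0]-x)<.018)&(abs(L[...,1])<.05)&(L[...,2]>(.1 if x<0 else .07))&(L[...,2]<.17)]
    for z in np.arange(.07,.17,.01):
        k=q[abs(q[:,2]-z)<.005]
        if len(k)>10: print(x,z.round(2),np.percentile(k[:,0],[5,50,95]).round(4))
E
```

```text
t 28.57 pos [0.4121 0.3939 0.2116] turn(units) [-0.005  0.005  0.013] shift before turn [0.027 0.047 1.022] after turn [0.025 0.044 1.022]
-0.05 0.1 [-0.0525 -0.0494 -0.047 ]
-0.05 0.11 [-0.0549 -0.0511 -0.0459]
-0.05 0.12 [-0.0577 -0.0519 -0.0485]
-0.05 0.13 [-0.0598 -0.0534 -0.0487]
-0.05 0.14 [-0.0579 -0.0543 -0.0499]
-0.05 0.15 [-0.0593 -0.0548 -0.0514]
-0.05 0.16 [-0.0658 -0.0597 -0.0528]
0 0.07 [0.0018 0.0043 0.0067]
0 0.08 [0.0016 0.0046 0.0071]
0 0.09 [0.0017 0.0048 0.0071]
0 0.1 [-0.0047  0.0035  0.0068]
0 0.11 [0.0012 0.0037 0.0067]
0 0.12 [0.0007 0.0035 0.007 ]
0 0.13 [-0.0061  0.002   0.0065]
```

Call:
{"op": "play_rows", "data": {
  "moves": [
    [[-0.005, 0.005, 0.013, 0.025, 0.044, 0.2, 36], [0, 0, 0, 0, 0, 0.35, 36], [0, 0, 0, 0, 0, 0.3, 36], [0, 0, 0, 0, 0, 0.17, 36], [0, 0, 0, 0, 0, 0, 36]]
  ]
}}

```text
time: 29.03
tool_pos: [0.4833, 0.3835, 0.1352]
tcp_rot: [1.915, 1.685, 0.61]
wrist_force: [-0.5, -0.7, 0.4]
width: 0.424
grip_force: 0.0
```

```bash
python3 chk.py short
```

```text
n 1831 normal in tool [ 0.027  0.995 -0.096] face y at z of nearest [ 0.0053 -0.0023  0.0409] x range [-0.0454  0.0541] z range [0.0406 0.1431]
tab x [-0.0251  0.0342]
t 29.08 pos [0.4832 0.3847 0.1371] turn(units) [-0.001  0.008 -0.012] shift before turn [ 0.033 -0.027  0.791] after turn [ 0.03  -0.027  0.792]
```

View pics/g_short.png

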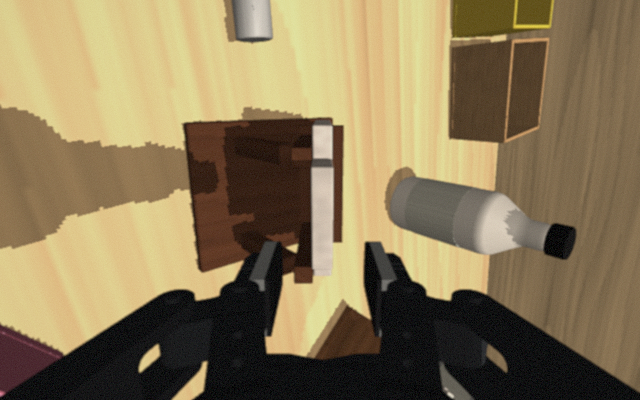

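Wrist view: the short board is edge-on at x≈321 between the fingers (265 and 378), centred, and the glue at right is clear. Grasping.

Call:
{"op": "play_rows", "data": {
  "moves": [
    [[0, 0, 0, 0.04, -0.025, 0.2, 36], [0, 0, 0, 0, 0, 0.25, 36], [0, 0, 0, 0, 0, 0.2, 36], [0, 0, 0, 0, 0, 0.1, 30], [0, 0, 0, 0, 0, 0, 5]]
  ],
  "newtons": 40
}}

```text
time: 29.5
tool_pos: [0.5298, 0.3855, 0.0801]
tcp_rot: [1.914, 1.685, 0.619]
wrist_force: [-0.9, -0.3, 0.4]
width: 0.226
grip_force: 0.0
```

Call:
{"op": "play_rows", "data": {
  "moves": [
    [[0, 0, 0, 0, 0, 0, 5], [0, 0, 0, 0, 0, 0, 5], [0, 0, 0, 0, 0, 0, 5], [0, 0, 0, 0, 0, 0, 5]]
  ]
}}

```text
time: 29.83
tool_pos: [0.5295, 0.3879, 0.0825]
tcp_rot: [1.913, 1.686, 0.625]
wrist_force: [0.7, -0.3, -0.5]
width: 0.135
grip_force: 44.1
```

Call:
{"op": "play_rows", "data": {
  "moves": [
    [[0, 0, 0, 0, 0, -0.03, 5], [0, 0, 0, 0, 0, -0.1, 5], [0, 0, 0, 0, 0, -0.2, 5], [0, 0, 0, 0, 0, -0.25, 5], [0, 0, 0, 0, 0, -0.25, 5]]
  ],
  "newtons": 60
}}

```text
time: 30.25
tool_pos: [0.4755, 0.3931, 0.1457]
tcp_rot: [1.914, 1.686, 0.622]
wrist_force: [0.8, 0.7, -0.2]
width: 0.126
grip_force: 62.4
```

Call:
{"op": "play_rows", "data": {
  "moves": [
    [[0, 0, 0, 0, 0.19, -0.23, 5], [0, 0, 0, 0, 0.19, -0.23, 5], [0, 0, 0, 0, 0.19, -0.23, 5], [0, 0, 0, 0, 0.19, -0.23, 5], [0, 0, 0, 0, 0.19, -0.23, 5]]
  ]
}}

```text
time: 30.67
tool_pos: [0.4737, 0.3926, 0.296]
tcp_rot: [1.913, 1.688, 0.623]
wrist_force: [-0.4, 0.0, -0.9]
width: 0.133
grip_force: 62.4
```

Call:
{"op": "play_rows", "data": {
  "moves": [
    [[0, 0, 0, 0, 0, 0, 5], [0, 0, 0, 0, 0, 0, 5]]
  ]
}}

```text
time: 30.83
tool_pos: [0.475, 0.394, 0.298]
tcp_rot: [1.915, 1.685, 0.631]
wrist_force: [-0.4, -0.3, -2.6]
width: 0.134
grip_force: 62.6
```

```bash
python3 - <<'E'
from b import *
s=bot.read_state(); go(slot(.046,.29,0),rot(RY)); print(s['width'],s['grip_force'])
E
```

```text
t 30.83 pos [0.475 0.394 0.298] turn(units) [ 1.317 -0.592  1.547] shift before turn [-2.94   1.464  1.298] after turn [-0.601  3.479  0.08 ]
0.13363851843572275 62.61468172073364
```

Call:
{"op": "play_rows", "data": {
  "moves": [
    [[0.132, -0.059, 0.155, 0, 0, 0, 5], [0.132, -0.059, 0.155, 0, 0, 0, 5], [0.132, -0.059, 0.155, 0, 0, 0, 5], [0.132, -0.059, 0.155, 0, 0, 0, 5], [0.132, -0.059, 0.155, 0, 0, 0, 5]]
  ]
}}

```text
time: 31.25
tool_pos: [0.4734, 0.3926, 0.2921]
tcp_rot: [2.491, 1.401, 0.333]
wrist_force: [0.5, -0.3, -1.4]
width: 0.135
grip_force: 62.4
```

Call:
{"op": "play_rows", "data": {
  "moves": [
    [[0.132, -0.059, 0.155, 0, 0, 0, 5], [0.132, -0.059, 0.155, 0, 0, 0, 5], [0.132, -0.059, 0.155, 0, 0, 0, 5], [0.132, -0.059, 0.155, 0, 0, 0, 5], [0.132, -0.059, 0.155, 0, 0, 0, 5]]
  ]
}}

```text
time: 31.67
tool_pos: [0.4738, 0.3926, 0.2923]
tcp_rot: [2.986, 0.975, -0.016]
wrist_force: [-0.2, 0.1, -0.8]
width: 0.127
grip_force: 62.4
```

Call:
{"op": "play_rows", "data": {
  "moves": [
    [[0, 0, 0, -0.03, 0.15, 0, 5], [0, 0, 0, -0.05, 0.27, 0, 5], [0, 0, 0, -0.06, 0.32, 0, 5], [0, 0, 0, -0.06, 0.32, 0, 5], [0, 0, 0, -0.06, 0.32, 0, 5]]
  ]
}}

```text
time: 32.08
tool_pos: [0.5349, 0.2639, 0.2925]
tcp_rot: [2.979, 0.983, -0.011]
wrist_force: [0.6, 1.5, -1.3]
width: 0.127
grip_force: 62.5
```

Call:
{"op": "play_rows", "data": {
  "moves": [
    [[0, 0, 0, -0.06, 0.32, 0, 5], [0, 0, 0, -0.06, 0.32, 0, 5], [0, 0, 0, -0.06, 0.32, 0, 5], [0, 0, 0, -0.05, 0.32, 0, 5], [0, 0, 0, -0.05, 0.32, 0, 5]]
  ]
}}

```text
time: 32.5
tool_pos: [0.607, 0.1183, 0.2929]
tcp_rot: [2.98, 0.982, -0.011]
wrist_force: [0.8, -0.4, -0.4]
width: 0.132
grip_force: 62.5
```

Call:
{"op": "play_rows", "data": {
  "moves": [
    [[0, 0, 0, -0.05, 0.27, 0, 5], [0, 0, 0, -0.03, 0.2, 0, 5], [0, 0, 0, 0, 0, 0, 5], [0, 0, 0, 0, 0, 0, 5]]
  ]
}}

```text
time: 32.83
tool_pos: [0.6284, 0.0766, 0.2929]
tcp_rot: [2.983, 0.978, -0.012]
wrist_force: [-0.4, 0.8, -1.4]
width: 0.128
grip_force: 62.5
```

```bash
python3 ins.py .046 i_short
```

```text
t 32.88 pos [0.6282 0.0776 0.2932] turn(units) [-0.     0.015 -0.002] shift before turn [ 0.043  0.023 -0.   ] after turn [0.043 0.023 0.   ]
board pts 334
z 0.0 x [0.0464 0.0468] y [-0.0043  0.001   0.0066]
z 0.02 x [0.0462 0.0467] y [-0.0044  0.0012  0.0066]
z 0.04 x [0.0461 0.0466] y [-0.0045  0.001   0.0063]
z 0.06 x [0.0458 0.0465] y [-0.0044  0.001   0.0064]
zmax 0.069
walls 3516 rack x [-0.0688  0.0784] y [-0.0647  0.0648] ((608.1315307617188, 111.54457092285156), (130.13687133789062, 148.86044311523438), 36.33351516723633)
endb 952 rack x [-0.0786  0.0061] y [-0.0626  0.0644] ((584.6571044921875, 145.2640380859375), (128.53152465820312, 85.30421447753906), 36.758487701416016)
```

Call:
{"op": "play_rows", "data": {
  "moves": [
    [[0, 0.015, 0, 0.075, 0.02, 0.15, 5], [0, 0, 0, 0, 0, 0.3, 5], [0, 0, 0, 0, 0, 0.35, 5], [0, 0, 0, 0, 0, 0.35, 5], [0, 0, 0, 0, 0, 0.25, 5]]
  ]
}}

```text
time: 33.3
tool_pos: [0.6339, 0.0822, 0.1508]
tcp_rot: [-2.983, -0.984, 0.003]
wrist_force: [-0.4, -1.2, -1.9]
width: 0.133
grip_force: 62.5
```

Call:
{"op": "play_rows", "data": {
  "moves": [
    [[0, 0, 0, 0, 0, 0, 5], [0, 0, 0, 0, 0, 0, 5]]
  ]
}}

```text
time: 33.47
tool_pos: [0.6343, 0.0819, 0.1524]
tcp_rot: [-2.983, -0.982, 0.004]
wrist_force: [-0.1, 0.7, 0.0]
width: 0.129
grip_force: 62.4
```

```bash
python3 - <<'E'
from b import *
go(slot(.0457,.075,.0035),rot(RY))
E
```

```text
t 33.47 pos [0.6343 0.0819 0.1524] turn(units) [-0.004  0.004  0.002] shift before turn [0.005 0.02  0.774] after turn [0.003 0.018 0.774]
```

Call:
{"op": "play_rows", "data": {
  "moves": [
    [[-0.004, 0.004, 0, 0.004, 0.018, 0.1, 5], [0, 0, 0, 0, 0, 0.12, 5], [0, 0, 0, 0, 0, 0.12, 5], [0, 0, 0, 0, 0, 0.1, 5], [0, 0, 0, 0, 0, 0.1, 5]]
  ]
}}

```text
time: 33.88
tool_pos: [0.6399, 0.0805, 0.102]
tcp_rot: [2.984, 0.979, 0.014]
wrist_force: [-1.5, 0.1, -0.5]
width: 0.128
grip_force: 63.9
```

Call:
{"op": "play_rows", "data": {
  "moves": [
    [[0, 0, 0, 0, 0, 0.07, 5], [0, 0, 0, 0, 0, 0.06, 5], [0, 0, 0, 0, 0, 0.03, 5], [0, 0, 0, 0, 0, 0, 5]]
  ]
}}

```text
time: 34.22
tool_pos: [0.6374, 0.0794, 0.0827]
tcp_rot: [2.984, 0.979, 0.004]
wrist_force: [-0.2, -0.8, -0.4]
width: 0.131
grip_force: 63.8
```

Call:
{"op": "play_rows", "data": {
  "moves": [
    [[0, 0, 0, 0, 0, 0.03, 5], [0, 0, 0, 0, 0, 0.02, 5], [0, 0, 0, 0, 0, 0, 5]]
  ]
}}

```text
time: 34.47
tool_pos: [0.6384, 0.0796, 0.0791]
tcp_rot: [2.984, 0.979, 0.007]
wrist_force: [-0.4, -1.0, -0.6]
width: 0.129
grip_force: 63.8
```

Call:
{"op": "play_rows", "data": {
  "moves": [
    [[0, 0, 0, 0, 0, 0.015, 5], [0, 0, 0, 0, 0, 0.015, 5], [0, 0, 0, 0, 0, 0, 5]]
  ]
}}

```text
time: 34.72
tool_pos: [0.6386, 0.0797, 0.0764]
tcp_rot: [2.984, 0.979, 0.008]
wrist_force: [-0.3, 0.8, -0.7]
width: 0.125
grip_force: 64.0
```

Call:
{"op": "play_rows", "data": {
  "moves": [
    [[0, 0, 0, 0, 0, 0.02, 5], [0, 0, 0, 0, 0, 0.015, 5], [0, 0, 0, 0, 0, 0, 5]]
  ]
}}

```text
time: 34.97
tool_pos: [0.6387, 0.0796, 0.0763]
tcp_rot: [2.984, 0.979, 0.008]
wrist_force: [-7.1, -2.0, 15.5]
width: 0.129
grip_force: 66.2
```

Call:
{"op": "play_rows", "data": {
  "moves": [
    [[0, 0, 0, 0, 0, -0.03, 5], [0, 0, 0, 0, 0, 0, 14], [0, 0, 0, 0, 0, 0, 21], [0, 0, 0, 0, 0, 0, 21], [0, 0, 0, 0, 0, -0.08, 21]]
  ]
}}

```text
time: 35.38
tool_pos: [0.6368, 0.0795, 0.0818]
tcp_rot: [2.985, 0.979, 0.002]
wrist_force: [-0.7, 0.2, -0.3]
width: 0.246
grip_force: 0.0
```

Call:
{"op": "play_rows", "data": {
  "moves": [
    [[0, 0, 0, 0, 0, -0.15, 21], [0, 0, 0, 0, 0, -0.25, 21], [0, 0, 0, 0, 0, -0.35, 21], [0, 0, 0, 0, 0, -0.35, 21], [0, 0, 0, 0, 0, -0.35, 21]]
  ]
}}

```text
time: 35.8
tool_pos: [0.6373, 0.0795, 0.2302]
tcp_rot: [2.984, 0.979, 0.006]
wrist_force: [0.9, 0.2, 0.5]
width: 0.249
grip_force: 0.0
```

Call:
{"op": "play_rows", "data": {
  "moves": [
    [[0, 0, 0, 0, 0, -0.35, 21], [0, 0, 0, 0, 0, -0.2, 21], [0, 0, 0, 0, 0, 0, 21], [0, 0, 0, 0, 0, 0, 21], [0, 0, 0, 0, 0, 0, 21]]
  ]
}}

```text
time: 36.22
tool_pos: [0.6369, 0.0795, 0.2829]
tcp_rot: [2.984, 0.979, 0.005]
wrist_force: [-0.1, -0.2, -0.1]
width: 0.247
grip_force: 0.0
```

```bash
python3 - <<'E'
from b import *
boards('wrist')
for n in ('wrist','scene'):
    c=cam(n); X=pts(c); L=np.stack([(X[...,:2]-RC)@[np.cos(RY),np.sin(RY)],(X[...,:2]-RC)@[-np.sin(RY),np.cos(RY)],X[...,2]],-1)
    for x,top in ((-.048,.158),(0,.133),(.046,.108)):
        q=L[(abs(L[...,0]-x)<.02)&(abs(L[...,1])<.055)&(L[...,2]>.066)&(L[...,2]<.17)&((x>-.04)|(L[...,2]>.1))]
        t=q[abs(q[:,2]-q[:,2].max())<.006]; print(n,x,'zmax',np.percentile(q[:,2],99).round(4),'top x',np.percentile(t[:,0],[5,95]).round(4),'y',np.percentile(q[:,1],[1,99]).round(4))
        print([ (z.round(2),np.median(q[abs(q[:,2]-z)<.006][:,0]).round(4)) for z in np.arange(.07,.16,.02) if (abs(q[:,2]-z)<.006).sum()>10])
    cv2.imwrite(f'pics/f_{n}.png',c['image'][...,::-1])
c=np.load('scene.npz'); X=pts(dict(c)); m=(np.linalg.norm(X[...,:2]-[.415,-.03],axis=-1)<.05); print('cover z',np.percentile(X[m][:,2],[10,50,95]).round(4))
E
```

```text
wrist -0.046 3935 x [-0.0632 -0.0525 -0.0481] y [-0.0464  0.0481] ztop 0.1585
wrist 0 1960 x [-0.0028  0.0052  0.0091] y [-0.0439  0.0517] ztop 0.1339
wrist 0.046 1217 x [0.0418 0.0475 0.0531] y [-0.045  0.051] ztop 0.1089
wrist -0.048 zmax 0.1586 top x [-0.0648 -0.0536] y [-0.0481  0.0494]
[(np.float64(0.11), np.float64(-0.049)), (np.float64(0.13), np.float64(-0.0518)), (np.float64(0.15), np.float64(-0.0533))]
wrist 0 zmax 0.134 top x [-0.0008  0.01  ] y [-0.0452  0.0528]
[(np.float64(0.07), np.float64(0.0081)), (np.float64(0.09), np.float64(0.0088)), (np.float64(0.11), np.float64(0.0094)), (np.float64(0.13), np.float64(0.0047))]
wrist 0.046 zmax 0.109 top x [0.0424 0.0535] y [-0.0456  0.0515]
[(np.float64(0.07), np.float64(0.0461)), (np.float64(0.09), np.float64(0.048)), (np.float64(0.11), np.float64(0.048))]
scene -0.048 zmax 0.1598 top x [-0.0648 -0.0524] y [-0.0492  0.0479]
[(np.float64(0.11), np.float64(-0.0504)), (np.float64(0.13), np.float64(-0.0534)), (np.float64(0.15), np.float64(-0.0551))]
scene 0 zmax 0.1355 top x [-0.0026  0.0102] y [-0.0458  0.051 ]
[(np.float64(0.07), np.float64(0.0061)), (np.float64(0.09), np.float64(0.0062)), (np.float64(0.11), np.float64(0.0067)), (np.float64(0.13), np.float64(0.0053))]
scene 0.046 zmax 0.1095 top x [0.0404 0.0536] y [-0.0459  0.05  ]
[(np.float64(0.07), np.float64(0.0522)), (np.float64(0.09), np.float64(0.0522)), (np.float64(0.11), np.float64(0.0483))]
cover z [0.0064 0.0117 0.0391]
```

View pics/f_scene.png

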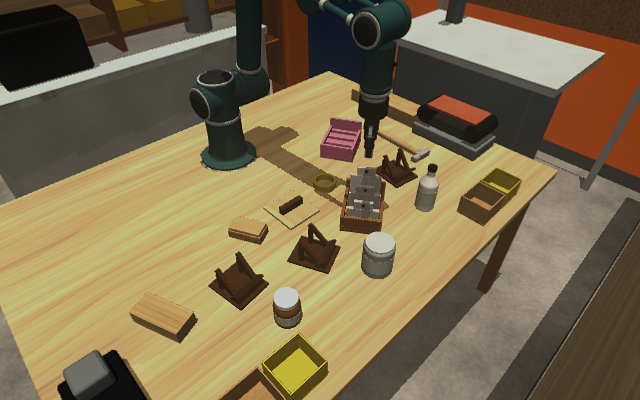

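The final scene shows all three boards upright in the box at (362,195), in height order with tops at z of about 158, 134 and 109 mm. The cover is flat at (291,207) and the bystanders are in place.

```bash
python3 -c "
from workcell import bot
print(bot.finish_job())"
```

```text
the job is handed in; nothing more can be done
None
```

The job is handed in at about 36 s of robot time (limit 72 s): the cover lies flat on the bench, and the tall, middle and short boards stand fully down in their slots by camera check; the tall one leans about 0.1 rad (limit 0.2), and the hand-in returned no verdict.

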